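# Load a bearing housing into the drill fixture and lock the push toggle clamp

### The arm

A 6-joint arm with a two-finger parallel gripper is mounted at the origin on the work surface. World frame = base frame: x ahead of the robot, y to its left, z up, the work surface at z = 0. Lengths are in m, angles in rad, forces in N, time in s.
With the tool pointing down it reaches from about 0.25 to 0.775 m from the base axis. Payload 4 kg.
Tool frame: the origin (TCP) lies midway between the tips of the shut fingers; the grasp point (between the pads) lies 19 mm behind it; z points along the fingers, x is the direction in which the jaws open and shut, and the axes are right-handed (so a half turn about z gives the same grasp; the last joint's range is limited). The gripper opens to 94 mm and grips with 3 to 60 N. Pads are 16 mm wide; open, the fingers measure 119 mm over their backs; the gripper's body (75 mm by 177 mm) begins 78 mm behind the grasp point.
Start: joints at [1.227, 0.087, 1.371, -0, 1.684, -0.103], TCP at [0.131, 0.534, 0.206] pointing down, gripper open.
Joint ranges: [-3.1, 3.1], [-0.76, 2.03], [0.27, 2.55], [-1.08, 4.22], [0.17, 2.65], [-2.57, 2.57]. Speed limits (rad/s): [2.79, 2.79, 3.14, 3.14, 3.14, 3.14].

### API

Orientations are given as [roll, pitch, yaw] about the fixed x, y, z axes, in that order (R = Rz(yaw) Ry(pitch) Rx(roll)).
In Python, from bench import robot gives the robot as it stands.
- The arm moves only by the shell command python3 -m handwheel 'ROWS'. ROWS is a JSON object of lists of equal length, an entry for each row: "delta_pos": the shift along the tool's x, y, z in mm, a list of three; "rotation": the turn, a rotation vector about the tool's x, y, z in rad, a list of three; "claw": the closure, from -1 (fully open) to 1 (shut). In form: {"delta_pos": [[tx, ty, tz], ...], "rotation": [[wx, wy, wz], ...], "claw": [claw, ...]}. A call has exactly 8 rows; each row shifts and turns the commanded pose from where the row before left it, along the tool's axes as they then stand; what a row does not reach is not made up. A row lasts 1/8 s, in which the tool goes at most 62.5 mm and 10.7 degrees, less where a joint would pass 70% of its speed; a pose out of reach is approached as far as the arm can. A call with a gripper value outside its range is refused whole. The fingers move at their own pace and stop on an object; the grip force is fixed at half the most. Time passes only in rows, so rows that do not move let the fingers close, or fill a call up. It gives the time, the measured TCP pose, the force and the opening at its end, in the units of the state.
- robot.get_obs(): the state, without advancing time (a new reading comes with each control period).
- robot.snapshot(name): name is "scene" or "side" or "wrist"; returns a dict with "color" (400x640x3 uint8, red, green, blue), "intrinsics" (3x3 intrinsics, pixels), "eye" and "rotation" of the camera in the world. Camera axes: x right, y down, z forward; pixel columns grow to the right and rows downward; lengths in m; the calibration is good to about 2 mm. A picture is of the moment at which its call begins. There is no depth.
- robot.close_job(): hands the job in, once; it reports no verdict.
The state is a dict: "time": time; "joint_positions": joint angles; "qvel": joint speeds; "joint_torque": joint torques, N m; "tool_pos": TCP position; "ee_rot": TCP orientation; "wrist_force": force on the tool from outside, world axes, zero at the start; "wrist_torque": the same for the moment, N m; "width": finger opening in m.
Only numpy, scipy, OpenCV 4.12 (cv2) and the standard library are available. Lean on these libraries where they do the work, as an engineer would, in place of code of your own. Each camera call takes 0.05 s, during which the arm holds its last target.

### The job

Load the bare aluminium bearing housing into the drill fixture: lay it flat on the rests and push it firmly home into the corner, so that its long side bears on both fence blocks and its end on the end stop at the same time. Then push the red handle of the toggle clamp over past its dead point and press it firmly onto its stop, so that the pad holds the housing against the fence. Push with hand force only, never more than 20 N on the fence, the end stop or the clamp, and leave the other things on the bench alone.

Things in the scene. Friction and masses are not known exactly. Their poses are not given: they have to be found in the camera images.
- housing: The bare, bright aluminium bearing housing to load, about 0.25 kg, upright on the bench. Foot 90 mm (its x) by 45 mm (its y) by 14 mm high; on its middle a boss 50 mm long, flat top 30 mm above the underside. Boss and foot are flush: 45 mm across y all the way up. The same after a half turn. Origin: centre of the underside, z up.
- fixture: Drill fixture bolted to the bench: dark steel plate 12 mm thick, x from -75 to +95 mm, y from -65 to +190 mm. Origin on the bench under the nest centre, z up. The toggle clamp stands at +y of the nest, the fence at -y, the end stop at +x. Two steel rests 6 mm high (x = -24 and +24 mm, 10 mm wide, y from -20 to +20 mm) carry the housing.
- nest (a point): Nest centre, on top of the rests, 18 mm above the bench; axes as the fixture's. The housing's home: its x parallel to this x, its underside at this height, its origin at y = 0 of this frame (long side touching the fence), and pushed to +x until its end touches the end stop. Nothing stands over the nest.
- fence: The fence: two rigid steel locating blocks at x = -33 and +33 mm of the fixture, each 18 mm long in x and 14 mm thick, faces at y = -22.5 mm, tops 14 mm above the rests; a gap of 48 mm between them leaves room for a finger. The housing's long side goes against them, pushed to -y. Origin: on the plate's top at the nest centre.
- end_stop: Adjustable rigid steel stop bolted in the plate's slot, set 41 to 53 mm from the nest centre. A round nose, diameter 10 mm, faces -x, its axis 6 mm above the rests; behind it, from 8 to 34 mm, a block 24 mm wide, 18 mm high. Origin: plate's top below the tip of the nose, axes as the fixture's; the housing's origin at home is 45 mm to -x of it.
- toggle_clamp: The whole push-pull toggle clamp: base, sleeve, handle, link, plunger, pad. Origin: plate's top below the handle's pivot, 151 mm along +y from the nest centre, axes as the fixture's. The handle pivots about x, 15 mm above the plate; base 60 mm wide; sleeve and open link stand up to 50 mm above the plate. Thrown, the handle drives the plunger to -y and its pad presses the housing on the fence with about 50 N.
- pad_face (a point): Middle of the face of the plunger's black rubber pad, diameter 16 mm, 15 mm above the plate, pointing to -y; sprung, 16 N per mm. Open, it stands 55 mm along +y from the nest centre, so 32 mm clear of a housing at home; at the dead point with nothing in the nest it would reach 18 mm.
- handle_tip (a point): Free end of the clamp's handle: red round grip, diameter 18 mm, 120 mm from the pivot to this point, the grip being the last 75 mm. Open, it leans back to +y, 45 degrees up: tip 85 mm along +y from the clamp's origin and 100 mm above the plate. Thrown, it leans over the other way, 29 degrees past upright: tip 58 mm along -y, 120 mm above the plate.
- clamp_handle (a joint): Turn of the handle, rad: 0 open (start, leaning to +y), 0.78 upright, pad meets the housing at 0.82, dead point 1.22, on its rigid stop 1.29. Pushed to -y at 90 mm from the pivot it takes 1 to 3 N, from 0.82 on climbing to about 6 N near 1.0, falling to about 1 N at the dead point; past it the handle snaps onto the stop by itself and stays.
- done_tray: Blue tray 170 by 260 by 45 mm, at the left side, holding finished housings; origin at the centre of its underside; fixed; leave alone
- done_a: one of two finished, dark, drilled housings lying in the blue tray, same shape as the bare one; leave alone
- done_b: the other finished housing in the blue tray; leave alone
- screwdriver: yellow-handled screwdriver, 190 mm long, lying on the bench; leave alone
- wrench: steel wrench, 170 mm long, lying on the bench; leave alone
- chip_brush: brush, 190 mm long, lying on the bench; leave alone
- oil_bottle: white bottle with a red cap, diameter 54 mm, 150 mm tall, origin at its foot; leave alone
- screw_jar: clear jar with a black lid, diameter 64 mm, 70 mm tall, origin at its foot; leave alone
There are look-alikes about, which are no part of the job. Leave any turquoise or yellow look-alike of the housing alone.

How it is judged:
On the way, in this order (a step that is already met when the one before it is completed fails the run):
1. the housing lies flat on the rests against the fence and the end stop and is pressed home into their corner (3 N or more on the end stop and on the fence at the same time) (z of housing in the frame of nest between -0.002 and 0.002 m and y of housing in the frame of nest between -0.002 and 0.0015 m and x of housing in the frame of end_stop between -0.0465 and -0.043 m and angle between the x axis of housing and the x axis of nest, either way round below 0.035 rad and contact force between housing and end_stop above 3 N and contact force between housing and fence above 3 N and value of joint clamp_handle below 0.7 rad), for 0.1 s.
2. the handle is past the dead point and is pressed onto its stop (4 N or more) (value of joint clamp_handle above 1.25 rad and contact force between any of the fingers, the arm and toggle_clamp above 4 N), for 0.1 s.
At the end, for the whole second after the job is handed in: The housing lies at rest flat on the rests (within 2 mm), against the fence and the end stop (within 1.5 mm) and square to them (within 2 degrees); the clamp's handle is past its dead point (joint over 1.25 rad) and the pad presses on the housing with more than 30 N; the hand is off everything (z of housing in the frame of nest between -0.002 and 0.002 m and y of housing in the frame of nest between -0.002 and 0.0015 m and x of housing in the frame of end_stop between -0.0465 and -0.043 m and angle between the x axis of housing and the x axis of nest, either way round below 0.035 rad and value of joint clamp_handle above 1.25 rad and contact force between housing and toggle_clamp above 30 N and linear speed of housing below 0.01 m/s); the robot touches nothing.
It fails at once if more than 20 N between the housing and the end stop (contact force between housing and end_stop above 20 N).
It fails at once if more than 20 N between the housing and the fence before the clamp bears on the housing (contact force between housing and fence above 20 N and value of joint clamp_handle below 0.75 rad).
It fails at once if more than 20 N from the robot on the clamp (contact force between any of the fingers, the arm and toggle_clamp above 20 N).
It fails at once if another thing on the bench shifted by more than 15 mm (distance of any of done_a, done_b, screwdriver, wrench, chip_brush, oil_bottle, screw_jar from where it was at the start of the episode above 0.015 m).
It also fails if it takes over 72 s, if anything falls off the work surface, if the arm or the gripper's body presses on something with over 40 N, if the wrist force passes 120 N, or if a joint passes its speed limit or range.

## Working session

There is one attempt and no reset: what is moved stays moved. The work goes in short steps, Python scripts to look and compute and a shell command to move; the robot and the scene stay as the last step left them, time stands still between calls to the robot, and variables do not carry over. Pictures are saved under pics/ and viewed, and the job is handed in when it is done.

```bash
ls; mkdir -p pics; python3 - <<'E'
from bench import robot
import cv2,numpy as np
o=robot.get_obs(); print(o)
for n in ["scene","side","wrist"]:
    s=robot.snapshot(n); cv2.imwrite(f"pics/{n}0.png",s["color"][:,:,::-1]); print(n,s["intrinsics"],s["eye"],s["rotation"])
    np.savez(f"{n}0.npz",**s)
E
```

```text
pics
{'time': 0.0, 'joint_positions': array([ 1.22690543e+00,  8.79275794e-02,  1.37219191e+00, -1.06363514e-05,
        1.68358090e+00, -1.03119692e-01]), 'qvel': array([-0.00051573, -0.00089477,  0.00136274,  0.00139737,  0.00257011,
        0.00021038]), 'joint_torque': array([-1.41600205e-03, -3.40160751e+01, -3.02438807e+01,  7.17110164e-02,
        3.25503107e-02, -1.56705560e-04]), 'tool_pos': array([0.13098959, 0.53363485, 0.20435078]), 'ee_rot': array([-3.14138620e+00,  2.09762502e-03,  1.33002415e+00]), 'wrist_force': array([-0.26227664,  0.24724548, -0.44024093]), 'wrist_torque': array([-0.00889034, -0.03145499,  0.00623451]), 'width': 0.0940503894473055}
scene [[452.82800945   0.         314.69507547]
 [  0.         452.82800945 185.03679069]
 [  0.           0.           1.        ]] [1.02307382 0.60521277 1.12868612] [-2.4919164   0.0090314   2.41023939]
side [[459.20446059   0.         323.74157008]
 [  0.         459.20446059 200.31720724]
 [  0.           0.           1.        ]] [ 0.3467509  -0.93400589  1.30732264] [-2.48078613  0.00626731 -0.2059012 ]
wrist [[287.89835826   0.         322.40832821]
 [  0.         287.89835826 202.176989  ]
 [  0.           0.           1.        ]] [0.06107121 0.55050681 0.38416799] [2.89185315e+00 1.62708753e-03 1.33035239e+00]
```

View pics/scene0.png

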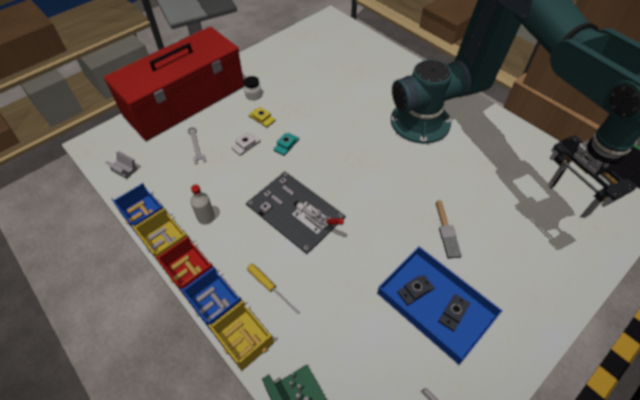

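View pics/side0.png

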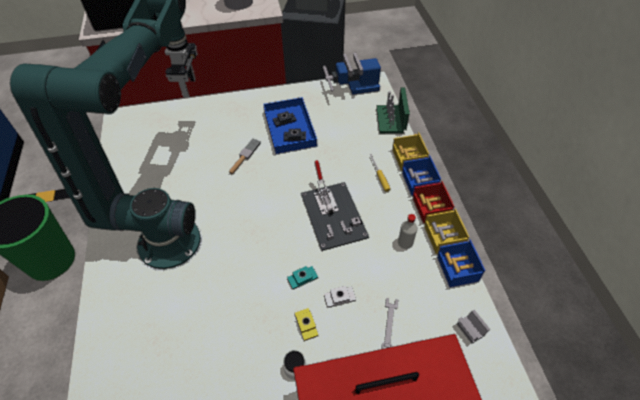

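View pics/wrist0.png

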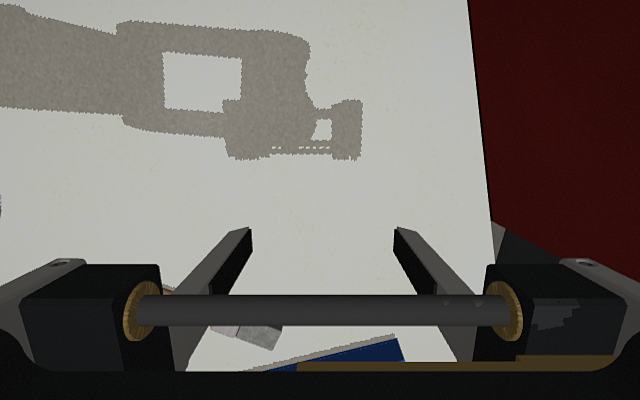

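Three housing-shaped candidates in the side view: bright/white at (341,296), turquoise at (302,277) and yellow at (306,324). The grey thing at (471,327) is a V-block. The bright one fits "bare aluminium". I'll confirm that in an enlarged crop.

```bash
cat > h.py <<'E'
import numpy as np,cv2
from scipy.spatial.transform import Rotation as R
def load(n): return dict(np.load(n,allow_pickle=True))
def rm(s):
    r=np.asarray(s["rotation"]); return r if r.shape==(3,3) else R.from_euler('xyz',r).as_matrix()
def ray(s,u,v,z):
    K=s["intrinsics"]; d=rm(s)@np.array([(u-K[0,2])/K[0,0],(v-K[1,2])/K[1,1],1]); e=s["eye"]
    return e+d*(z-e[2])/d[2]
def proj(s,p):
    q=rm(s).T@(np.asarray(p,float)-s["eye"]); q=s["intrinsics"]@q; return q[:2]/q[2]
E
python3 - <<'E'
from h import *
s=load("side0.npz");c=load("scene0.npz")
print(proj(s,[0.131,.534,.206]),proj(c,[0.131,.534,.206]), ray(s,341,297,.02),ray(s,335,215,.012),ray(c,245,143,.02),ray(c,296,212,.012))
a=s["color"][265:345,280:380,::-1]; b=s["color"][150:255,290:380,::-1]
e=c["color"][120:165,220:310,::-1]; f=c["color"][160:260,235:365,::-1]
A=[cv2.resize(x,(400,300),interpolation=cv2.INTER_CUBIC) for x in (a,b,e,f)]
cv2.imwrite("pics/crop1.png",np.vstack([np.hstack(A[:2]),np.hstack(A[2:])]))
E
```

```text
[189.61103081  88.15850484] [566.65041114 200.42159566] [ 0.51856863 -0.3294271   0.02      ] [ 0.56980714 -0.01828193  0.012     ] [ 0.52198908 -0.31406267  0.02      ] [0.57200461 0.00446706 0.012     ]
```

View pics/crop1.png

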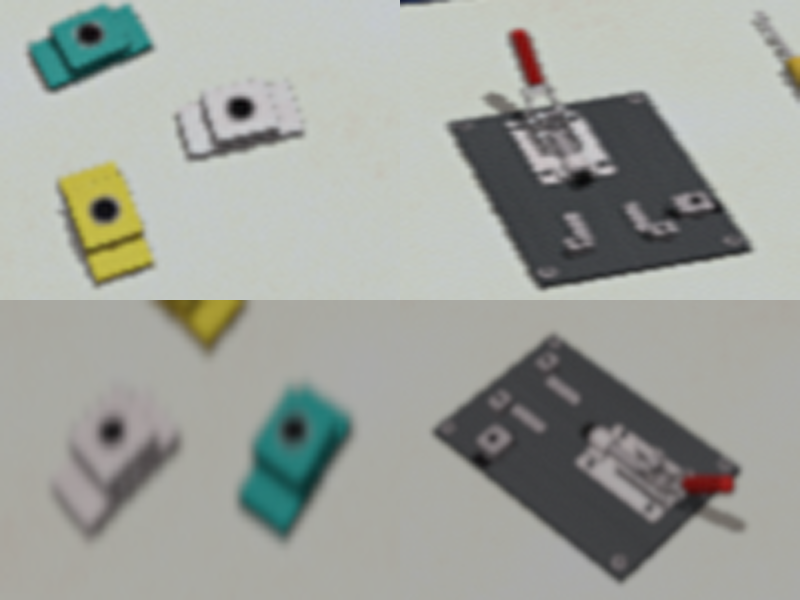

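The crop confirms it: the bright, uncoloured housing (side view (341,296)) is the target, and the turquoise and yellow ones are look-alikes. Next I'll measure the plate outline and the housing.

```bash
python3 - <<'E'
from h import *
for n in ("side0.npz","scene0.npz"):
    s=load(n); im=s["color"]; hsv=cv2.cvtColor(im,cv2.COLOR_RGB2HSV)
    m=((hsv[...,2]<110)&(hsv[...,1]<90)).astype(np.uint8)
    m=cv2.morphologyEx(m,cv2.MORPH_CLOSE,np.ones((5,5)))
    x0=proj(s,[.57,.0,.012]);
    nn,l,st,ce=cv2.connectedComponentsWithStats(m)
    k=l[int(x0[1])-2:int(x0[1])+3,int(x0[0])-2:int(x0[0])+3].max(); print(n,st[k])
    c=max(cv2.findContours((l==k).astype(np.uint8),cv2.RETR_EXTERNAL,cv2.CHAIN_APPROX_NONE)[0],key=cv2.contourArea)
    q=cv2.approxPolyDP(cv2.convexHull(c),5,True)[:,0]; print(q.tolist())
    P=np.array([ray(s,u,v,.012)[:2] for u,v in c[:,0]]).astype(np.float32)
    r=cv2.minAreaRect(P*1000);print(r)
    for u,v in q: print(ray(s,u,v,.012).round(4))
E
```

```text
side0.npz [ 301  183   68   68 2760]
[[344, 183], [368, 237], [321, 250], [301, 193]]
((563.6339111328125, -11.16082763671875), (169.5803680419922, 262.36279296875), 5.530275344848633)
[0.6341 0.1168 0.012 ]
[ 0.6582 -0.1306  0.012 ]
[ 0.4934 -0.1478  0.012 ]
[0.4711 0.1034 0.012 ]
scene0.npz [ 246  172   99   82 3691]
[[284, 172], [344, 215], [307, 253], [246, 204]]
((569.3572998046875, -2.8564453125), (169.6385040283203, 258.4830322265625), 5.594078540802002)
[ 0.5013 -0.137   0.012 ]
[0.4741 0.1077 0.012 ]
[0.6383 0.1293 0.012 ]
[ 0.6646 -0.1187  0.012 ]
```

```bash
python3 - <<'E'
from h import *
for n,(u,v) in (("side0.npz",(341,296)),("scene0.npz",(245,143))):
    s=load(n); im=s["color"].astype(int)
    # upsampled rectified top view at z=0.014 about (0.52,-.32), 1mm/4px
    S=4; W=160
    c0=np.array([.52,-.322])
    pts=np.array([[-.08,-.08],[.08,-.08],[.08,.08],[-.08,.08]])+c0
    for z in (.014,):
        src=np.float32([proj(s,[*p,z]) for p in pts])
        # image: col = x, row = -y
        dst=np.float32([[0,640],[640,640],[640,0],[0,0]])
        w=cv2.warpPerspective(s["color"],cv2.getPerspectiveTransform(src,dst),(640,640),flags=cv2.INTER_CUBIC)
        cv2.imwrite(f"pics/rect_{n[:-4]}.png",cv2.resize(w[:,:,::-1],(400,400)))
a=cv2.imread("pics/rect_side0.png");b=cv2.imread("pics/rect_scene0.png");cv2.imwrite("pics/rect.png",np.hstack([a,b]))
E
```

```text
(no output)
```

View pics/rect.png

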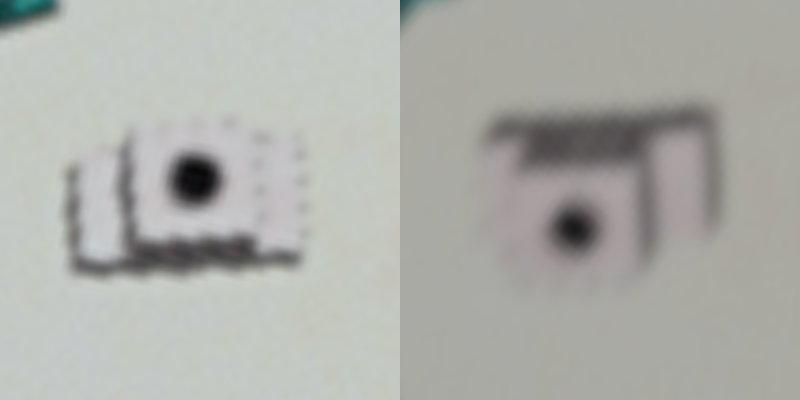

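```bash
python3 - <<'E'
from h import *
s=load("side0.npz");c=load("scene0.npz")
def f(px,py): return [.52-.08+px/2500, -.322+.08-py/2500,.014]
for S,p in ((s,f(193,180)),(c,f(575-400,229))):
    u=proj(S,p); print(u,ray(S,*u,.030))
from bench import robot
o=robot.get_obs();t=o["tool_pos"];M=R.from_euler('xyz',o["ee_rot"]).as_matrix()
tgt=np.array([.52,-.40+.0,.30]); print(M.T@(tgt-t)*1000)
E
```

```text
[339.3845872  293.45584377] [ 0.51509133 -0.32167024  0.03      ]
[244.63285463 139.24745812] [ 0.51736457 -0.32012445  0.03      ]
[-814.18124573  600.4298028   -94.15960227]
```

```bash
python3 -m handwheel '{"delta_pos":[[-32,38,-12],[-32,38,-12],[-32,39,-12],[-32,39,-12],[-32,39,-12],[-32,39,-12],[-32,39,-12],[-32,39,-12]],"rotation":[[0,0,0],[0,0,0],[0,0,0],[0,0,0],[0,0,0],[0,0,0],[0,0,0],[0,0,0]],"claw":[-1,-1,-1,-1,-1,-1,-1,-1]}'
python3 -m handwheel '{"delta_pos":[[-32,39,0],[-32,39,0],[-32,39,0],[-32,39,0],[-32,39,0],[-32,39,0],[0,0,0],[0,0,0]],"rotation":[[0,0,0],[0,0,0],[0,0,0],[0,0,0],[0,0,-0.16],[0,0,-0.17],[0,0,0],[0,0,0]],"claw":[-1,-1,-1,-1,-1,-1,-1,-1]}'
python3 - <<'E'
from bench import robot
import cv2,numpy as np
o=robot.get_obs(); print(o["tool_pos"],o["ee_rot"])
s=robot.snapshot("wrist"); cv2.imwrite("pics/w1.png",s["color"][:,:,::-1]); np.savez("w1.npz",**s)
E
```

```text
time: 1.15
tool_pos: [0.3718, 0.2101, 0.3016]
ee_rot: [-3.142, -0.0, 1.33]
wrist_force: [1.0, -0.1, 0.3]
width: 0.0944
time: 2.15
tool_pos: [0.5583, -0.025, 0.301]
ee_rot: [-3.14, -0.001, 1.659]
wrist_force: [0.5, -0.0, 0.2]
width: 0.0941
[ 0.55832799 -0.025046    0.30101599] [-3.14033840e+00 -8.20210148e-04  1.65890690e+00]
```

View pics/w1.png

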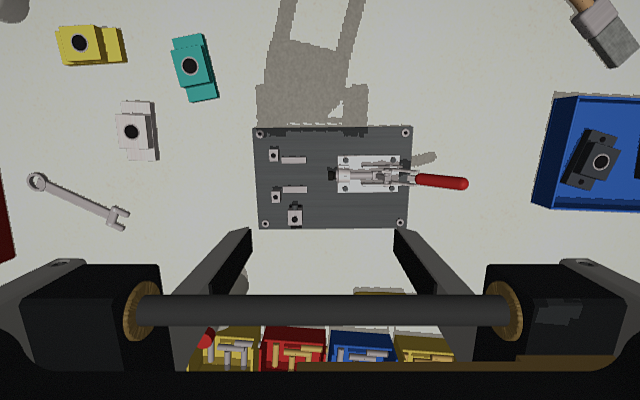

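The wrist view shows the plate with corners near (253,127), (412,125), (408,229) and (260,229). The fence blocks are at (273,155) and (276,197), the end stop at (295,215), the rests at (293,160) and (294,189), and the bare housing's hole at (131,132). I'll measure from these.

```bash
python3 - <<'E'
from h import *
s=load("w1.npz"); im=s["color"]
crop=im[115:240,240:480,::-1]; cv2.imwrite("pics/w1c.png",cv2.resize(crop,(792,412),interpolation=cv2.INTER_CUBIC))
hsv=cv2.cvtColor(im,cv2.COLOR_RGB2HSV)
m=((hsv[...,2]<115)).astype(np.uint8); m[:,:240]=0;m[:,425:]=0;m[:120]=0;m[231:]=0
c=max(cv2.findContours(m,cv2.RETR_EXTERNAL,cv2.CHAIN_APPROX_NONE)[0],key=cv2.contourArea)
P=np.array([ray(s,u,v,.012)[:2] for u,v in c[:,0]]).astype(np.float32)
r=cv2.minAreaRect(P*1000);print(r)
for u,v in cv2.approxPolyDP(cv2.convexHull(c),4,True)[:,0]: print(u,v,ray(s,u,v,.012)[:2].round(4))
print("hole",ray(s,131,132,.03))
# housing
for n,(u,v) in dict(hA=(118,101),hB=(154,99),hC=(160,161),hD=(123,161)).items(): print(n,ray(s,u,v,.014))
th=np.deg2rad(5.3)
E
```

```text
((566.3619384765625, -3.8289642333984375), (175.0137176513672, 263.1649169921875), 5.396583557128906)
412 127 [0.4711 0.1088]
411 230 [0.6411 0.1354]
259 228 [ 0.6605 -0.1255]
252 128 [ 0.4949 -0.1422]
hole [ 0.51671999 -0.32104997  0.03      ]
hA [ 0.47283097 -0.34772394  0.014     ]
hB [ 0.46501816 -0.29255784  0.014     ]
hC [ 0.55959186 -0.28812319  0.014     ]
hD [ 0.56485616 -0.34754463  0.014     ]
```

View pics/w1c.png

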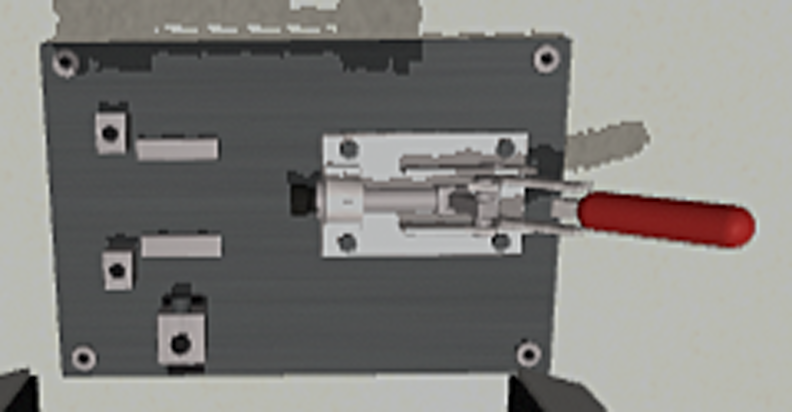

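```bash
python3 - <<'E'
from h import *
s=load("w1.npz")
p=lambda x,y,z: ray(s,240+(x+.5)/3.3-.5,115+(y+.5)/3.3-.5,z)
a=p(178,149,.018);b=p(182,245,.018);print("rests",a,b,"nest",(a+b)/2, "yaw",np.degrees(np.arctan2(*(b-a)[[1,0]])))
th=np.deg2rad(5.4);Rz=R.from_euler('z',th).as_matrix()
n=np.array([.5664,-.0038,.018])-Rz@[.010,.0625,0];print("nest plate",n)
N=(n+(a+b)/2)/2
for k,q in dict(f1=p(111,133,.032),f2=p(118,270,.032),st_near=p(181,312,.030),st_far=p(181,364,.030),nose=p(181,292,.024),pad=p(290,196,.027),bolts=None,tip=p(740,227,.112)).items():
    if q is not None: print(k,(Rz.T@(q-n)*1000).round(1), (Rz.T@(q-(a+b)/2)*1000).round(1))
for q in (p(66,62,.012),p(546,59,.012),p(84,358,.012),p(529,354,.012)): print((Rz.T@(q-n)*1000).round(1))
E
```

```text
rests [ 0.53821043 -0.07321864  0.018     ] [ 0.58538008 -0.06821322  0.018     ] nest [ 0.56179525 -0.07071593  0.018     ] yaw 6.057292969590231
nest plate [ 0.56232615 -0.06696371  0.018     ]
f1 [-33.7 -33.7  14. ] [-32.8 -30.   14. ]
f2 [ 32.1 -33.4  14. ] [ 33.  -29.7  14. ]
st_near [54.  -3.7 12. ] [54.9 -0.  12. ]
st_far [81.  -4.5 12. ] [81.9 -0.8 12. ]
nose [45.4 -4.   6. ] [46.3 -0.3  6. ]
pad [-2.7 50.1  9. ] [-1.8 53.8  9. ]
tip [ -2.3 225.9  94. ] [ -1.5 229.6  94. ]
[-65.8 -57.   -6. ]
[-65.9 173.3  -6. ]
[ 83.5 -56.6  -6. ]
[ 82.7 174.1  -6. ]
```

```bash
python3 -m handwheel '{"delta_pos":[[-48,-11,16],[-48,-11,16],[-48,-11,17],[-49,-11,17],[-49,-12,17],[-49,-12,17],[0,0,0],[0,0,0]],"rotation":[[0,0,0],[0,0,0],[0,0,0],[0,0,0],[0,0,0],[0,0,0.04],[0,0,0],[0,0,0]],"claw":[-1,-1,-1,-1,-1,-1,-1,-1]}'
python3 - <<'E'
from bench import robot
import cv2,numpy as np
s=robot.snapshot("wrist"); cv2.imwrite("pics/w2.png",s["color"][:,:,::-1]); np.savez("w2.npz",**s)
E
```

```text
time: 3.2
tool_pos: [0.5172, -0.3198, 0.2024]
ee_rot: [3.14, -0.0, 1.621]
wrist_force: [-0.4, 0.0, 0.6]
width: 0.0938
```

View pics/w2.png

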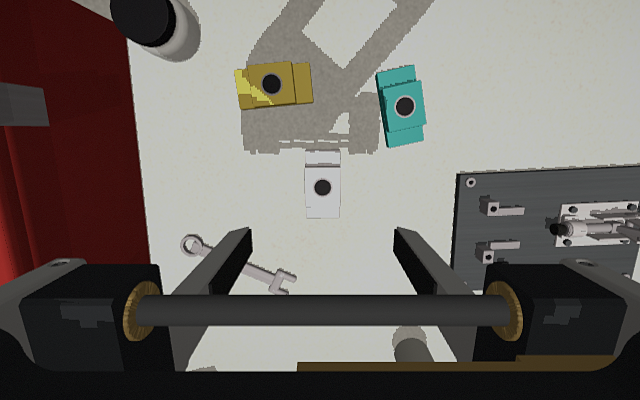

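```bash
python3 - <<'E'
from h import *
s=load("w2.npz"); im=s["color"]
from bench import robot
o=robot.get_obs();t=o["tool_pos"];M=R.from_euler('xyz',o["ee_rot"]).as_matrix()
g=cv2.cvtColor(im,cv2.COLOR_RGB2GRAY)
h=ray(s,322,187,.03);print(h,M.T@(h-t)*1000)
cv2.imwrite("pics/w2c.png",cv2.resize(im[140:230,290:360,::-1],(560,600)[:2],interpolation=cv2.INTER_CUBIC))
for a,b,z in (((305,165),(306,219),.014),((341,150),(340,219),.014),((314,151),(314,151),.014)):
    print((ray(s,*b,z)-ray(s,*a,z)))
E
```

```text
[ 0.5157179  -0.32081569  0.03      ] [ -1.00180589  -2.18580392 172.86206804]
[0.0721998  0.00391479 0.        ]
[0.0910894  0.00474407 0.        ]
[0. 0. 0.]
```

View pics/w2c.png

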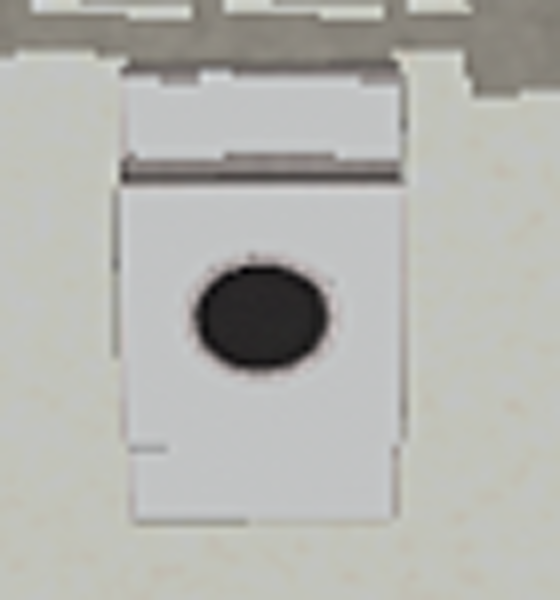

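```bash
python3 -m handwheel '{"delta_pos":[[-1,-2,40],[0,0,50],[0,0,50],[0,0,30],[0,0,15],[0,0,12],[0,0,0],[0,0,0]],"rotation":[[0,0,0],[0,0,0],[0,0,0],[0,0,0],[0,0,0],[0,0,0],[0,0,0],[0,0,0]],"claw":[-1,-1,-1,-1,-1,-1,-1,1]}'
python3 -m handwheel '{"delta_pos":[[0,0,0],[0,0,0],[0,0,0],[0,0,0],[0,0,0],[0,0,0],[0,0,0],[0,0,0]],"rotation":[[0,0,0],[0,0,0],[0,0,0],[0,0,0],[0,0,0],[0,0,0],[0,0,0],[0,0,0]],"claw":[1,1,1,1,1,1,1,1]}'
```

```text
time: 4.25
tool_pos: [0.5159, -0.3229, 0.006]
ee_rot: [3.139, 0.002, 1.62]
wrist_force: [1.6, 0.2, 0.8]
width: 0.087
time: 5.25
tool_pos: [0.5149, -0.3219, 0.0045]
ee_rot: [-3.142, -0.001, 1.62]
wrist_force: [0.2, 2.3, 1.9]
width: 0.0448
```

```bash
python3 -m handwheel '{"delta_pos":[[0,0,-20],[0,0,-40],[30,6,-20],[45,9,0],[50,10,0],[50,10,0],[45,9,0],[32,8,0]],"rotation":[[0,0,0],[0,0,0],[0,0,0],[0,0,0],[0,0,0],[0,0,0],[0,0,0],[0,0,-0.047]],"claw":[1,1,1,1,1,1,1,1]}'
python3 - <<'E'
from bench import robot
import cv2,numpy as np
s=robot.snapshot("wrist"); cv2.imwrite("pics/w3.png",s["color"][:,:,::-1]); np.savez("w3.npz",**s)
print(robot.get_obs())
E
```

```text
time: 6.25
tool_pos: [0.5551, -0.0668, 0.0857]
ee_rot: [3.14, 0.001, 1.669]
wrist_force: [0.0, -0.4, -2.1]
width: 0.0447
{'time': 6.3, 'joint_positions': array([-0.21631603,  0.15950391,  1.53084732,  0.00336009,  1.44922418,
       -1.88991983]), 'qvel': array([-0.05051988,  0.00174799,  0.00172863, -0.03202612,  0.00369416,
       -0.01869987]), 'joint_torque': array([-3.39603335e+00, -3.64668274e+01, -2.97669840e+01, -1.16770048e+00,
       -2.90407297e-03,  3.85642389e-02]), 'tool_pos': array([ 0.55567919, -0.06296502,  0.08567567]), 'ee_rot': array([ 3.13863124e+00, -2.53499655e-03,  1.67320343e+00]), 'wrist_force': array([ 0.26873894,  3.2291262 , -1.82623828]), 'wrist_torque': array([ 0.21089262,  0.0492155 , -0.02476757]), 'width': 0.04454933848801841}
```

View pics/w3.png

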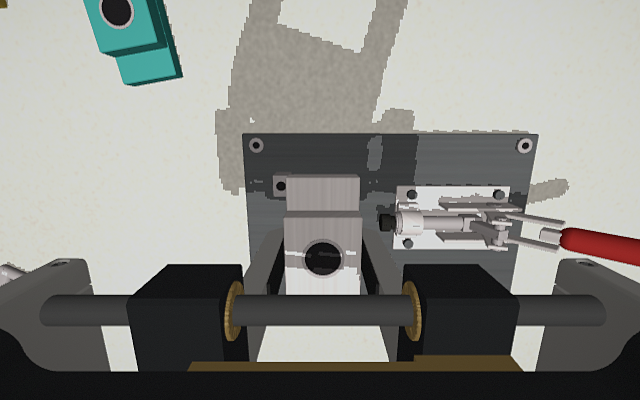

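```bash
python3 - <<'E'
from h import *
from bench import robot
s=load("w3.npz");o=robot.get_obs();print(o["tool_pos"],o["ee_rot"])
b1=ray(s,256,145,.012);b2=ray(s,525,145,.012);d=b1-b2
print(b1,b2,"yaw",np.degrees(np.arctan2(-(b2-b1)[0],(b2-b1)[1])))
th=np.deg2rad(5.5);Rz=R.from_euler('z',th).as_matrix()
# bolts presumably symmetric inset 10mm: fixture (-65,-55),(-65,180)
print(np.linalg.norm(d))
mid=(b1+b2)/2; print("nest", mid-Rz@[-.065,.0625,0])
print("hole",ray(s,323,259,.111), "pad",)
f1=ray(s,281,186,.032);pad=ray(s,379,222,.027)
n=np.array([.5618,-.0707,.018])
print((Rz.T@(f1-n)*1000),(Rz.T@(pad-n)*1000), (Rz.T@(o["tool_pos"]-n)*1000))
E
```

```text
[ 0.55567919 -0.06296502  0.08567567] [ 3.13863124e+00 -2.53499655e-03  1.67320343e+00]
[ 0.50271227 -0.13021773  0.012     ] [0.4797651  0.10098692 0.012     ] yaw 5.668070327470983
0.23234061353967436
nest [ 0.5619298  -0.07059769  0.012     ]
hole [ 0.55645847 -0.06671469  0.111     ] pad
[-32.47998144 -30.20954191  14.        ] [ 0.12257393 53.25949646  9.        ] [-5.35126397  8.2860196  67.67566699]
```

```bash
python3 -m handwheel '{"delta_pos":[[0,0,0],[0,0,15],[0,0,20],[0,0,15],[0,0,5],[0,0,0],[0,0,0],[0,0,0]],"rotation":[[0,0,0],[0,0,0],[0,0,0],[0,0,0],[0,0,0],[0,0,0],[0,0,0],[0,0,0]],"claw":[1,1,1,1,1,1,1,1]}'
python3 - <<'E'
from h import *
from bench import robot
s=robot.snapshot("wrist"); cv2.imwrite("pics/w4.png",s["color"][:,:,::-1]); np.savez("w4.npz",**s)
o=robot.get_obs();Rz=R.from_euler('z',np.deg2rad(5.6)).as_matrix()
print(o["tool_pos"],o["ee_rot"],o["wrist_force"],Rz.T@(o["tool_pos"]-[.5619,-.0707,.018])*1000)
E
```

```text
time: 7.3
tool_pos: [0.5551, -0.0682, 0.0303]
ee_rot: [3.14, 0.0, 1.667]
wrist_force: [0.0, -0.6, -2.8]
width: 0.0447
[ 0.55499815 -0.06808788  0.03020169] [3.14025291e+00 3.80707981e-04 1.66714067e+00] [ 0.27398157  0.25239574 -2.29475761] [-6.61400824  3.27315071 12.20169006]
```

View pics/w4.png

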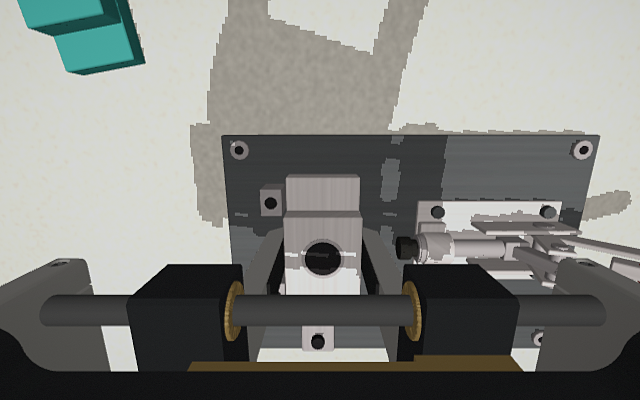

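```bash
python3 -m handwheel '{"delta_pos":[[0,0,2],[0,0,2],[0,0,1],[0,0,1],[0,0,0.5],[0,0,0.5],[0,0,0],[0,0,0]],"rotation":[[0,0,0],[0,0,0],[0,0,0],[0,0,0],[0,0,0],[0,0,0],[0,0,0],[0,0,0]],"claw":[1,1,1,1,1,1,1,1]}'
```

```text
time: 8.35
tool_pos: [0.5545, -0.0681, 0.0225]
ee_rot: [3.141, -0.0, 1.667]
wrist_force: [0.3, 0.4, -2.9]
width: 0.0447
```

```bash
python3 -m handwheel '{"delta_pos":[[0,0,0.5],[0,0,0],[0,0,0.5],[0,0,0],[0,0,0.5],[0,0,0],[0,0,0],[0,0,0]],"rotation":[[0,0,0],[0,0,0],[0,0,0],[0,0,0],[0,0,0],[0,0,0],[0,0,0],[0,0,0]],"claw":[1,1,1,1,1,1,1,1]}'
```

```text
time: 9.35
tool_pos: [0.5546, -0.0681, 0.0224]
ee_rot: [3.141, 0.0, 1.667]
wrist_force: [-6.2, 0.3, 8.4]
width: 0.0448
```

```bash
python3 -m handwheel '{"delta_pos":[[0,0,-1],[-1,0,0],[0,0,0],[-0.5,0,0],[-0.5,0,0],[0,0,0],[0,0,0],[0,0,0]],"rotation":[[0,0,0],[0,0,0],[0,0,0],[0,0,0],[0,0,0],[0,0,0],[0,0,0],[0,0,0]],"claw":[1,1,1,1,1,1,1,1]}'
```

```text
time: 10.35
tool_pos: [0.5548, -0.0686, 0.0224]
ee_rot: [3.141, -0.003, 1.667]
wrist_force: [-2.6, 3.9, 5.2]
width: 0.0447
```

```bash
python3 -m handwheel '{"delta_pos":[[0,0,-0.5],[0,0,0],[0,0,0],[0,0,0],[0,0,0],[0,0,0],[0,0,0],[0,0,0]],"rotation":[[0,0,0],[0,0,0],[0,0,0],[0,0,0],[0,0,0],[0,0,0],[0,0,0],[0,0,0]],"claw":[1,1,1,1,1,1,1,1]}'
```

```text
time: 11.35
tool_pos: [0.5549, -0.0704, 0.0225]
ee_rot: [3.141, 0.001, 1.667]
wrist_force: [0.8, -0.1, 0.9]
width: 0.0446
```

```bash
python3 -m handwheel '{"delta_pos":[[-0.5,0,0],[0,0,0],[-0.5,0,0],[0,0,0],[0,0,0],[0,0,0],[0,0,0],[0,0,0]],"rotation":[[0,0,0],[0,0,0],[0,0,0],[0,0,0],[0,0,0],[0,0,0],[0,0,0],[0,0,0]],"claw":[1,1,1,1,1,1,1,1]}'
```

```text
time: 12.35
tool_pos: [0.5546, -0.0709, 0.0224]
ee_rot: [-3.141, -0.0, 1.667]
wrist_force: [0.1, 3.3, 2.2]
width: 0.0446
```

```bash
python3 -m handwheel '{"delta_pos":[[-0.5,0,0],[0,0,0],[-0.5,0,0],[0,0,0],[0,0,0],[0,0,0],[0,0,0],[0,0,0]],"rotation":[[0,0,0],[0,0,0],[0,0,0],[0,0,0],[0,0,0],[0,0,0],[0,0,0],[0,0,0]],"claw":[1,1,1,1,1,1,1,1]}'
```

```text
time: 13.35
tool_pos: [0.5547, -0.0719, 0.0224]
ee_rot: [-3.141, -0.0, 1.667]
wrist_force: [-1.0, 3.7, 1.5]
width: 0.0445
```

```bash
python3 -m handwheel '{"delta_pos":[[-0.5,0,-0.2],[0,0,0],[-0.5,0,0],[0,0,0],[0,0,0],[0,0,0],[0,0,0],[0,0,0]],"rotation":[[0,0,0],[0,0,0],[0,0,0],[0,0,0],[0,0,0],[0,0,0],[0,0,0],[0,0,0]],"claw":[1,1,1,1,1,1,1,1]}'; python3 -c "
from bench import robot
print(robot.get_obs()['wrist_torque'],robot.get_obs()['wrist_force'])"
```

```text
time: 14.35
tool_pos: [0.5547, -0.0719, 0.0225]
ee_rot: [-3.141, -0.002, 1.667]
wrist_force: [-0.9, 5.8, 2.4]
width: 0.0446
[1.16050239 0.219929   0.01600121] [-0.90666877  5.83901787  2.38775528]
```

```bash
python3 -m handwheel '{"delta_pos":[[0,1,0],[0,1,0],[0,1,0],[0,1,0],[0,1,0],[0,1,0],[0,0,0],[0,0,0]],"rotation":[[0,0,0],[0,0,0],[0,0,0],[0,0,0],[0,0,0],[0,0,0],[0,0,0],[0,0,0]],"claw":[1,1,1,1,1,1,1,1]}'
```

```text
time: 15.35
tool_pos: [0.5558, -0.0718, 0.0227]
ee_rot: [-3.13, -0.003, 1.667]
wrist_force: [-14.7, 5.1, 12.1]
width: 0.0448
```

```bash
python3 - <<'E'
from h import *
from bench import robot
for n in ("wrist","side","scene"):
    s=robot.snapshot(n); np.savez(n+"5.npz",**s)
    if n=="wrist": cv2.imwrite("pics/w5.png",s["color"][:,:,::-1])
    else:
        u=proj(s,[.562,-.07,.02]).astype(int); c=s["color"][u[1]-38:u[1]+37,u[0]-50:u[0]+50,::-1]; cv2.imwrite(f"pics/{n}5.png",cv2.resize(c,(800,600),interpolation=cv2.INTER_CUBIC))
print(robot.get_obs()["wrist_force"],robot.get_obs()["tool_pos"])
E
```

```text
[-13.91902871   5.48749054  10.86850956] [ 0.5557773  -0.07176091  0.02266878]
```

View pics/w5.png

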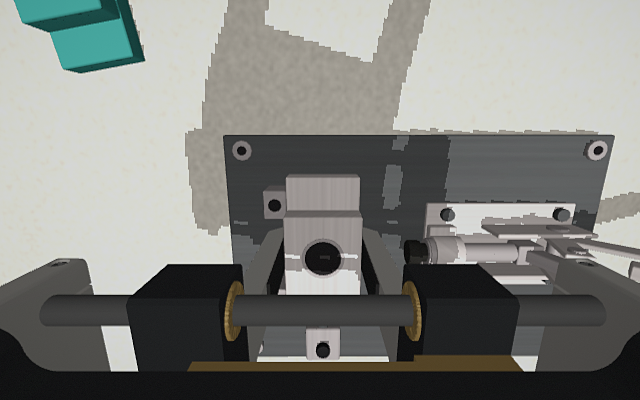

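View pics/side5.png

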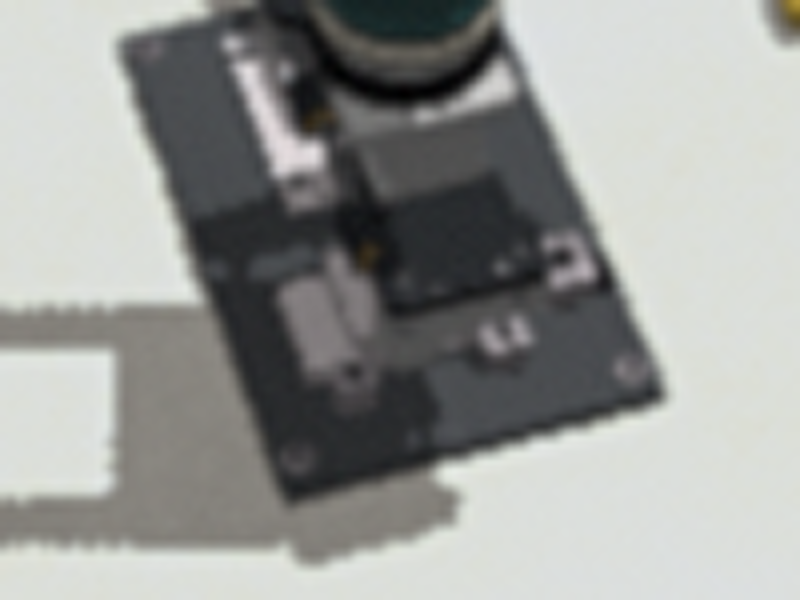

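View pics/scene5.png

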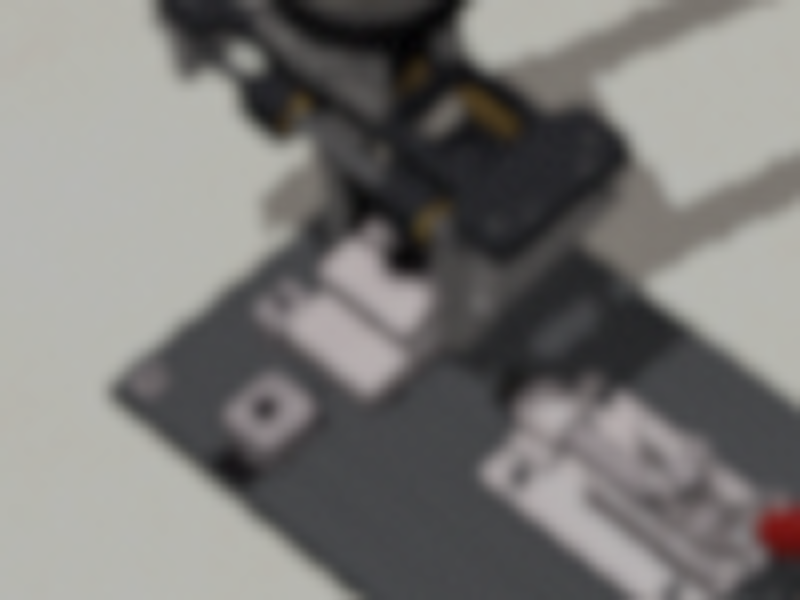

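```bash
python3 -m handwheel '{"delta_pos":[[1,-2,0],[0,-2,0],[0,0,-0.5],[0,0,-0.5],[0,0,-0.3],[0,0,0],[0,0,0],[0,0,0]],"rotation":[[0,0,0],[0,0,0],[0,0,0],[0,0,0],[0,0,0],[0,0,0],[0,0,0],[0,0,0]],"claw":[1,1,1,1,1,1,1,1]}'; python3 -c "
from bench import robot
print(robot.get_obs())"
```

```text
time: 16.5
tool_pos: [0.5566, -0.0717, 0.0236]
ee_rot: [-3.141, -0.0, 1.667]
wrist_force: [-2.1, 4.0, -3.7]
width: 0.0451
{'time': 16.5, 'joint_positions': array([-2.29301513e-01,  2.18031593e-01,  1.59296700e+00,  2.86584159e-04,
        1.33128314e+00, -1.89636355e+00]), 'qvel': array([-1.40611041e-03, -3.35461948e-03, -7.65689380e-04,  9.51142362e-04,
        1.58006205e-05,  5.43047218e-04]), 'joint_torque': array([ -2.00470693, -39.3373847 , -30.76589584,  -1.17151659,
        -0.83916418,   0.04246368]), 'tool_pos': array([ 0.55664701, -0.0717036 ,  0.02362422]), 'ee_rot': array([-3.14102880e+00, -4.84134926e-04,  1.66699382e+00]), 'wrist_force': array([-2.10523767,  4.00300315, -3.70929002]), 'wrist_torque': array([0.82807313, 0.33502496, 0.0226118 ]), 'width': 0.045105674967617256}
```

```bash
python3 -m handwheel '{"delta_pos":[[0,1,0],[0,1,0],[0,1,0],[0,1,0],[0,0.5,0],[0,0,0],[0,0,0],[0,0,0]],"rotation":[[0,0,0],[0,0,0],[0,0,0],[0,0,0],[0,0,0],[0,0,0],[0,0,0],[0,0,0]],"claw":[1,1,1,1,1,1,1,1]}'; python3 -c "
from bench import robot
o=robot.get_obs();print(o['wrist_torque'],o['wrist_force'])"
```

```text
time: 17.5
tool_pos: [0.5611, -0.0713, 0.0242]
ee_rot: [-3.141, -0.0, 1.667]
wrist_force: [-1.8, 3.7, -1.9]
width: 0.0447
[0.81144378 0.62102074 0.04859034] [-1.79530211  3.71564225 -1.88515186]
```

```bash
python3 -m handwheel '{"delta_pos":[[0,0.5,0],[0,0,0],[0,0.5,0],[0,0,0],[0,0.5,0],[0,0,0],[0,0,0],[0,0,0]],"rotation":[[0,0,0],[0,0,0],[0,0,0],[0,0,0],[0,0,0],[0,0,0],[0,0,0],[0,0,0]],"claw":[1,1,1,1,1,1,1,1]}'; python3 -c "
from bench import robot
o=robot.get_obs();print(o['wrist_torque'],o['wrist_force'])"
```

```text
time: 18.5
tool_pos: [0.5626, -0.0711, 0.0242]
ee_rot: [-3.141, -0.0, 1.667]
wrist_force: [-2.6, 4.9, -2.3]
width: 0.0445
[0.89105652 0.66533485 0.00674318] [-2.621527    4.8933354  -2.29990581]
```

```bash
python3 -m handwheel '{"delta_pos":[[0,0.5,0.3],[0,0,0],[0,0.5,0.3],[0,0,0],[0,0.5,0.2],[0,0,0],[0,0,0],[0,0,0]],"rotation":[[0,0,0],[0,0,0],[0,0,0],[0,0,0],[0,0,0],[0,0,0],[0,0,0],[0,0,0]],"claw":[1,1,1,1,1,1,1,1]}'; python3 -c "
from bench import robot
o=robot.get_obs();print(o['wrist_torque'],o['wrist_force'])"
```

```text
time: 19.5
tool_pos: [0.5639, -0.071, 0.0238]
ee_rot: [-3.141, -0.0, 1.667]
wrist_force: [-4.5, 5.2, 0.5]
width: 0.0444
[0.85067465 0.8222839  0.06146442] [-4.5175398   5.20725469  0.4866552 ]
```

```bash
python3 -m handwheel '{"delta_pos":[[0,0.5,0],[0,0,0],[0,0.5,0],[0,0,0],[0,0,0],[0,0,0],[0,0,0],[0,0,0]],"rotation":[[0,0,0],[0,0,0],[0,0,0],[0,0,0],[0,0,0],[0,0,0],[0,0,0],[0,0,0]],"claw":[1,1,1,1,1,1,1,1]}'; python3 - <<'E'
from h import *
from bench import robot
o=robot.get_obs();print(o['wrist_torque'],o['wrist_force'])
s=robot.snapshot("wrist"); cv2.imwrite("pics/w6.png",s["color"][:,:,::-1]); np.savez("w6.npz",**s)
s=robot.snapshot("scene"); np.savez("scene6.npz",**s); u=proj(s,[.562,-.07,.02]).astype(int); c=s["color"][u[1]-38:u[1]+37,u[0]-50:u[0]+50,::-1]; cv2.imwrite("pics/scene6.png",cv2.resize(c,(800,600),interpolation=cv2.INTER_CUBIC))
E
```

```text
time: 20.5
tool_pos: [0.564, -0.071, 0.0238]
ee_rot: [-3.139, -0.0, 1.667]
wrist_force: [-7.5, 3.8, 1.1]
width: 0.0449
[0.8985769  1.2031428  0.02153026] [-7.50090193  3.82849034  1.07656173]
```

View pics/w6.png

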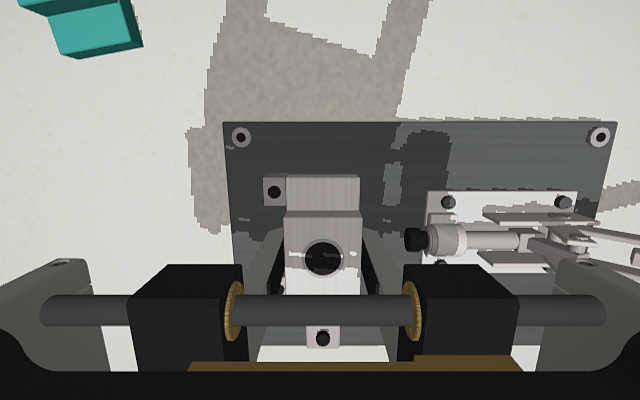

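View pics/scene6.png

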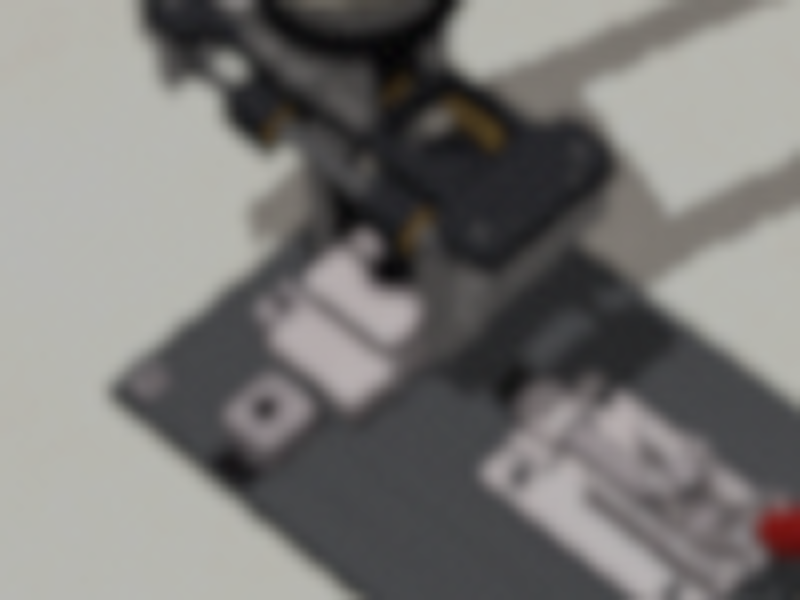

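```bash
python3 -m handwheel '{"delta_pos":[[-0.5,0,0.2],[0,0,0],[-0.5,0.4,0],[0,0,0],[0,0,0],[0,0,0],[0,0,0],[0,0,0]],"rotation":[[0,0,0],[0,0,0],[0,0,0],[0,0,0],[0,0,0],[0,0,0],[0,0,0],[0,0,0]],"claw":[1,1,1,1,1,1,1,1]}'; python3 - <<'E'
from bench import robot
o=robot.get_obs();print(o['wrist_torque'],o['wrist_force'])
E
```

```text
time: 21.6
tool_pos: [0.564, -0.071, 0.0238]
ee_rot: [-3.138, -0.002, 1.667]
wrist_force: [-9.3, 6.1, 3.2]
width: 0.0447
[1.1587247  1.46099654 0.03091373] [-9.33610687  6.06700075  3.20613942]
```

```bash
python3 -m handwheel '{"delta_pos":[[-0.5,0.2,-0.2],[0,0,0],[-0.5,0.2,-0.2],[0,0,0],[-0.3,0,0],[0,0,0],[0,0,0],[0,0,0]],"rotation":[[0,0,0],[0,0,0],[0,0,0],[0,0,0],[0,0,0],[0,0,0],[0,0,0],[0,0,0]],"claw":[1,1,1,1,1,1,1,1]}'; python3 - <<'E'
from bench import robot
o=robot.get_obs();print(o['wrist_torque'],o['wrist_force'])
E
```

```text
time: 22.6
tool_pos: [0.564, -0.071, 0.0239]
ee_rot: [-3.137, -0.005, 1.667]
wrist_force: [-9.3, 8.8, 3.7]
width: 0.0445
[ 1.69781103e+00  1.58753323e+00 -6.46721933e-04] [-9.30479849  8.77566688  3.73401087]
```

```bash
python3 -m handwheel '{"delta_pos":[[0.5,-0.3,0],[0.5,-0.3,-0.2],[0,0,0],[0,0,0],[0,0,0],[0,0,0],[0,0,0],[0,0,0]],"rotation":[[0,0,0],[0,0,0],[0,0,0],[0,0,0],[0,0,0],[0,0,0],[0,0,0],[0,0,0]],"claw":[1,1,1,-0.1,-0.2,-0.2,-0.2,-0.2]}'; python3 - <<'E'
from h import *
from bench import robot
o=robot.get_obs();print(o['wrist_torque'],o['wrist_force'])
s=robot.snapshot("wrist"); cv2.imwrite("pics/w7.png",s["color"][:,:,::-1]); np.savez("w7.npz",**s)
E
```

```text
time: 23.6
tool_pos: [0.5659, -0.0726, 0.0237]
ee_rot: [3.141, 0.0, 1.667]
wrist_force: [-0.1, -0.8, -0.4]
width: 0.0562
[0.03055027 0.04071133 0.06112798] [-0.06998912 -0.77538762 -0.37572977]
```

View pics/w7.png

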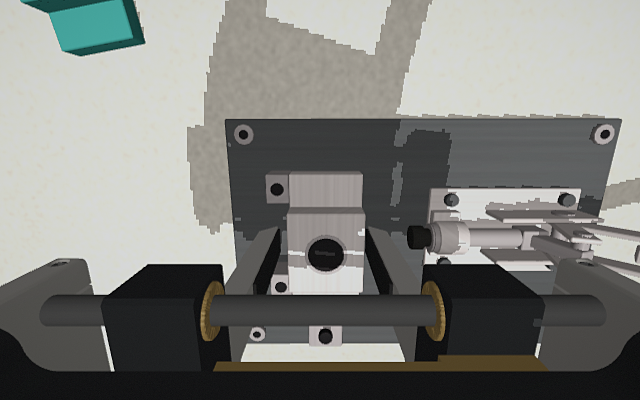

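```bash
python3 -m handwheel '{"delta_pos":[[0,0,-10],[0,0,-20],[0,0,-30],[0,0,-40],[0,0,-40],[20,0,-40],[0,0,0],[0,0,0]],"rotation":[[0,0,0],[0,0,0],[0,0,0],[0,0,0],[0,0,0],[0,0,0],[0,0,0],[0,0,0]],"claw":[-0.2,-0.2,-0.2,-0.2,-0.2,1,1,1]}'; python3 - <<'E'
from h import *
from bench import robot
o=robot.get_obs();print(o['wrist_torque'],o['wrist_force'])
s=robot.snapshot("wrist"); cv2.imwrite("pics/w8.png",s["color"][:,:,::-1]); np.savez("w8.npz",**s)
c=s["color"][100:300,200:500,::-1]; cv2.imwrite("pics/w8c.png",cv2.resize(c,(792,528),interpolation=cv2.INTER_CUBIC))
E
```

```text
time: 24.65
tool_pos: [0.5634, -0.0525, 0.203]
ee_rot: [-3.141, 0.0, 1.667]
wrist_force: [-0.1, -0.1, -0.6]
width: 0.0299
[ 0.02414167 -0.00408905  0.00083318] [-0.07352245 -0.11777883 -0.64071845]
```

View pics/w8c.png

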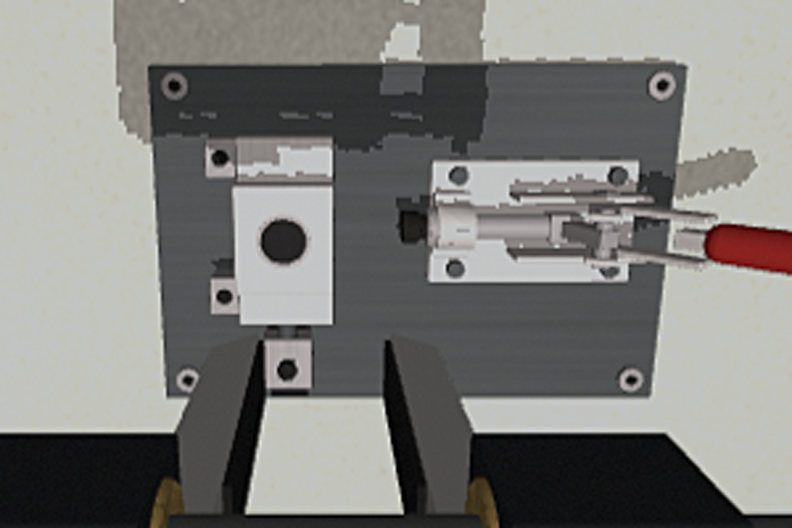

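```bash
python3 - <<'E'
from h import *
from bench import robot
s=load("w8.npz");Rz=R.from_euler('z',np.deg2rad(5.6)).as_matrix();n=np.array([.5619,-.0707,.018])
p=lambda x,y,z:(Rz.T@(ray(s,200+(x+.5)/2.64-.5,100+(y+.5)/2.64-.5,z)-n)*1000).round(1)
print("hole",p(284,242,.048),"endL",p(241,323,.032),"endR",p(332,323,.032),"backL",p(236,138,.032),"backR",p(331,137,.032),"stopblock near",p(288,339,.030),"far",p(288,388,.03),"f1",p(220,157,.032),"f2",p(225,296,.032))
print("pad",p(399,226,.027)); 
# handle
im=s["color"];h=cv2.cvtColor(im,cv2.COLOR_RGB2HSV);m=((h[...,1]>150)&((h[...,0]<8)|(h[...,0]>172)));ys,xs=np.nonzero(m[150:260,400:640]);xs+=400;ys+=150
print(xs.min(),xs.max(),ys.min(),ys.max())
k=xs>xs.max()-3;u,v=xs[k].mean(),ys[k].mean();print(u,v,(Rz.T@(ray(s,u,v,.112)-n)*1000),ray(s,u,v,.112))
o=robot.get_obs();print(Rz.T@(o["tool_pos"]-n)*1000)
print(Rz@[0,.151+.085,0]+n)
E
```

```text
hole [ 3.2 -0.4 30. ] endL [ 46.8 -22.7  14. ] endR [46.8 21.4 14. ] backL [-41.9 -22.5  14. ] backR [-42.3  20.8  14. ] stopblock near [55.7 -0.1 12. ] far [81.5 -0.5 12. ] f1 [-33.3 -30.1  14. ] f2 [ 33.1 -30.   14. ]
pad [-0.  53.3  9. ]
467 546 185 208
544.7826086956521 200.6086956521739 [ -1.16255587 233.10943432  94.        ] [0.5379955  0.16118345 0.112     ]
[  2.82181372  17.95948105 183.94875755]
[0.53887044 0.16417367 0.018     ]
```

```bash
python3 -m handwheel '{"delta_pos":[[35,-1,0],[45,-1,0],[50,-1,0],[50,0,0],[45,0,0],[29,0,0],[0,0,20],[0,0,20]],"rotation":[[0,0,0],[0,0,0],[0,0,0],[0,0,0],[0,0,0],[0,0,0],[0,0,0],[0,0,0]],"claw":[1,1,1,1,1,1,1,1]}'; python3 -m handwheel '{"delta_pos":[[0,0,25],[0,0,25],[0,0,15],[0,0,3],[0,0,0],[0,0,0],[0,0,0],[0,0,0]],"rotation":[[0,0,0],[0,0,0],[0,0,0],[0,0,0],[0,0,0],[0,0,0],[0,0,0],[0,0,0]],"claw":[1,1,1,1,1,1,1,1]}'; python3 - <<'E'
from h import *
from bench import robot
o=robot.get_obs();print(o['wrist_torque'],o['wrist_force'])
Rz=R.from_euler('z',np.deg2rad(5.6)).as_matrix();n=np.array([.5619,-.0707,.018]);print(Rz.T@(o["tool_pos"]-n)*1000)
s=robot.snapshot("wrist"); cv2.imwrite("pics/w9.png",s["color"][:,:,::-1]); np.savez("w9.npz",**s)
s=robot.snapshot("scene"); u=proj(s,[.55,.13,.05]).astype(int); c=s["color"][u[1]-60:u[1]+60,u[0]-80:u[0]+80,::-1]; cv2.imwrite("pics/scene9.png",cv2.resize(c,(800,600),interpolation=cv2.INTER_CUBIC))
E
```

```text
time: 25.7
tool_pos: [0.5355, 0.2001, 0.1608]
ee_rot: [-3.138, 0.001, 1.668]
wrist_force: [-0.2, -0.1, -0.3]
width: 0.0005
time: 26.7
tool_pos: [0.5366, 0.2002, 0.0962]
ee_rot: [3.14, -0.0, 1.667]
wrist_force: [0.2, -0.7, 0.0]
width: 0.0006
[-0.03479135  0.03494443 -0.03752296] [ 0.17391225 -0.71389024  0.02879829]
[  1.28174702 272.08335249  78.20458747]
```

View pics/w9.png

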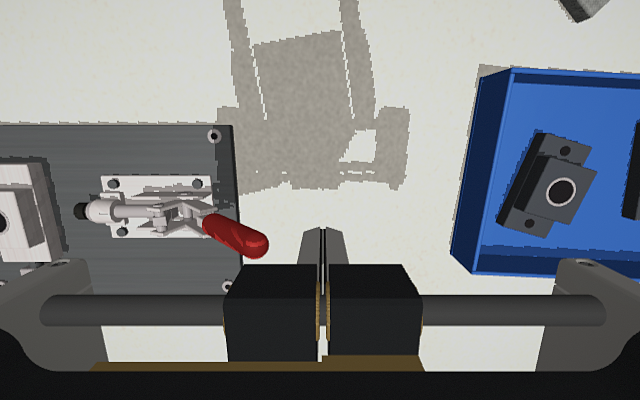

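View pics/scene9.png

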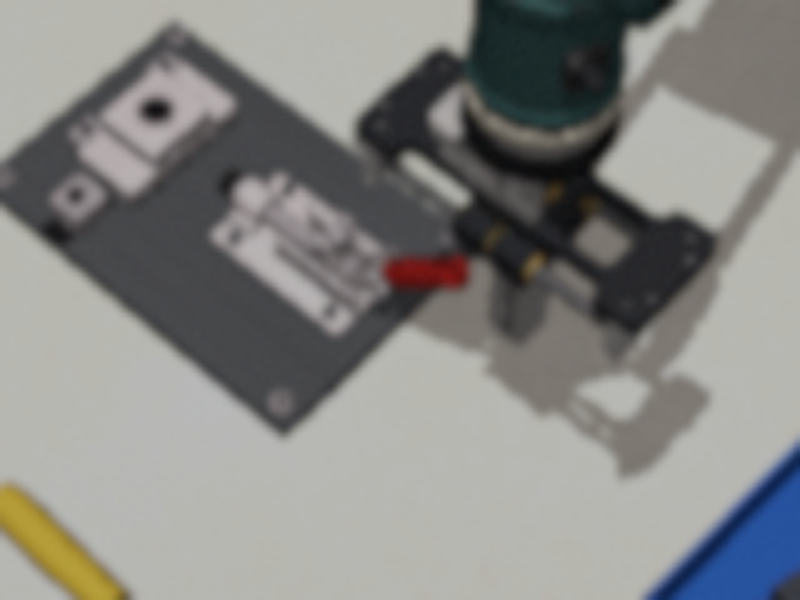

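```bash
python3 -m handwheel '{"delta_pos":[[-8,-2,0],[-8,0,0],[-3,0,0],[-3,0,0],[-4,0,0],[-4,0,0],[-4,0,0],[-4,0,0]],"rotation":[[0,0,0],[0,0,0],[0,0,0],[0,0,0],[0,0,0],[0,0,0],[0,0,0],[0,0,0]],"claw":[1,1,1,1,1,1,1,1]}'; python3 - <<'E'
from h import *
from bench import robot
o=robot.get_obs();print(o['wrist_torque'],o['wrist_force'])
Rz=R.from_euler('z',np.deg2rad(5.6)).as_matrix();n=np.array([.5619,-.0707,.018]);print(Rz.T@(o["tool_pos"]-n)*1000)
s=robot.snapshot("wrist"); cv2.imwrite("pics/w10.png",s["color"][:,:,::-1])
E
```

```text
time: 27.8
tool_pos: [0.5387, 0.1643, 0.0978]
ee_rot: [3.138, -0.003, 1.669]
wrist_force: [0.1, 0.7, -1.0]
width: 0.0001
[ 0.23355839 -0.01269877  0.01297656] [ 0.14389993  0.65932516 -0.97870875]
[-1.18896433e-01  2.36110958e+02  7.97742057e+01]
```

View pics/w10.png

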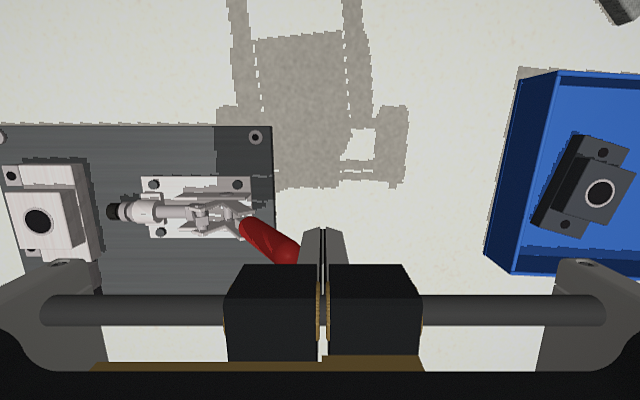

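```bash
python3 -m handwheel '{"delta_pos":[[-5,0,0],[-5,0,0],[-5,0,0],[-6,0,0],[-6,0,0],[-6,0,0],[-6,0,0],[-6,0,0]],"rotation":[[0,0,0],[0,0,0],[0,0,0],[0,0,0],[0,0,0],[0,0,0],[0,0,0],[0,0,0]],"claw":[1,1,1,1,1,1,1,1]}'; python3 - <<'E'
from h import *
from bench import robot
o=robot.get_obs();print(o['wrist_torque'],o['wrist_force'])
Rz=R.from_euler('z',np.deg2rad(5.6)).as_matrix();n=np.array([.5619,-.0707,.018]);print(Rz.T@(o["tool_pos"]-n)*1000)
s=robot.snapshot("wrist"); cv2.imwrite("pics/w11.png",s["color"][:,:,::-1])
E
```

```text
time: 28.85
tool_pos: [0.5422, 0.1167, 0.0954]
ee_rot: [-3.141, 0.0, 1.667]
wrist_force: [-0.6, 1.1, 0.5]
width: 0.0005
[ 0.2627576  -0.00627625  0.03583193] [-0.6172301   1.06370431  0.45648588]
[ -1.31304394 188.41048709  77.36578039]
```

View pics/w11.png

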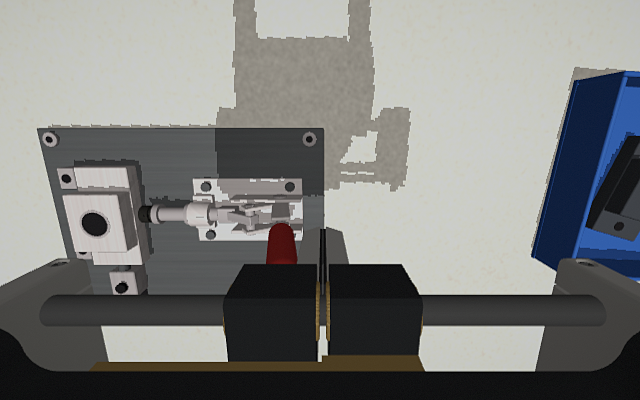

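```bash
python3 -m handwheel '{"delta_pos":[[-4,0,0],[-4,0,0],[-4,0,0],[-3,0,0],[-3,0,0],[-3,0,0],[-3,0,0],[-3,0,0]],"rotation":[[0,0,0],[0,0,0],[0,0,0],[0,0,0],[0,0,0],[0,0,0],[0,0,0],[0,0,0]],"claw":[1,1,1,1,1,1,1,1]}'; python3 - <<'E'
from h import *
from bench import robot
o=robot.get_obs();print(o['wrist_torque'],o['wrist_force'])
Rz=R.from_euler('z',np.deg2rad(5.6)).as_matrix();n=np.array([.5619,-.0707,.018]);print(Rz.T@(o["tool_pos"]-n)*1000)
s=robot.snapshot("wrist"); cv2.imwrite("pics/w12.png",s["color"][:,:,::-1])
E
```

```text
time: 29.9
tool_pos: [0.5448, 0.0914, 0.0959]
ee_rot: [3.141, -0.002, 1.668]
wrist_force: [-1.0, 5.0, 2.2]
width: 0.0005
[ 1.04679653  0.21972484 -0.06768326] [-0.96744029  5.00229095  2.22748639]
[ -1.14981476 163.00481998  77.85055232]
```

View pics/w12.png

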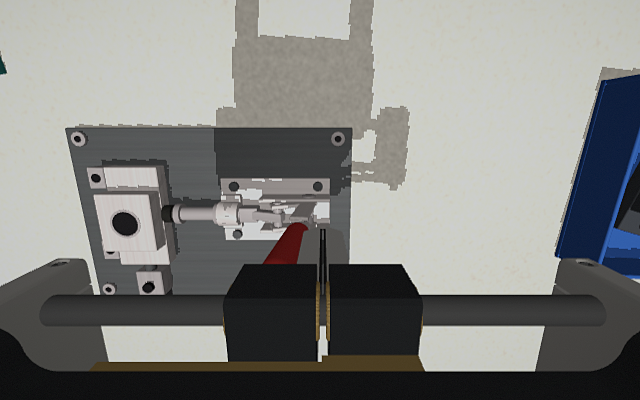

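```bash
python3 -m handwheel '{"delta_pos":[[-2,0,0],[-2,0,0],[-2,0,0],[-2,0,0],[-2,0,0],[-2,0,0],[-2,0,0],[-2,0,0]],"rotation":[[0,0,0],[0,0,0],[0,0,0],[0,0,0],[0,0,0],[0,0,0],[0,0,0],[0,0,0]],"claw":[1,1,1,1,1,1,1,1]}'; python3 - <<'E'
from h import *
from bench import robot
o=robot.get_obs();print(o['wrist_torque'],o['wrist_force'])
Rz=R.from_euler('z',np.deg2rad(5.6)).as_matrix();n=np.array([.5619,-.0707,.018]);print(Rz.T@(o["tool_pos"]-n)*1000)
E
```

```text
time: 30.95
tool_pos: [0.5462, 0.0761, 0.0948]
ee_rot: [-3.141, -0.003, 1.668]
wrist_force: [0.6, 5.4, -1.8]
width: 0.0008
[ 1.27066149 -0.1252118   0.05003352] [ 0.58120908  5.44270214 -1.78171954]
[ -1.3210265  147.62383356  76.76495177]
```

```bash
python3 -m handwheel '{"delta_pos":[[-1.5,0,0],[-1.5,0,0],[-1.5,0,0],[-1,0,0],[-1,0,0],[-1,0,0],[0,0,0],[0,0,0]],"rotation":[[0,0,0],[0,0,0],[0,0,0],[0,0,0],[0,0,0],[0,0,0],[0,0,0],[0,0,0]],"claw":[1,1,1,1,1,1,1,1]}'; python3 - <<'E'
from h import *
from bench import robot
o=robot.get_obs();print(o['wrist_torque'],o['wrist_force'])
Rz=R.from_euler('z',np.deg2rad(5.6)).as_matrix();n=np.array([.5619,-.0707,.018]);print(Rz.T@(o["tool_pos"]-n)*1000)
s=robot.snapshot("wrist"); cv2.imwrite("pics/w13.png",s["color"][:,:,::-1])
E
```

```text
time: 31.95
tool_pos: [0.5474, 0.0665, 0.0958]
ee_rot: [3.141, 0.001, 1.667]
wrist_force: [-0.6, 1.3, -0.8]
width: 0.0004
[ 0.15210433  0.10723345 -0.02656504] [-0.59071228  1.34882437 -0.78172844]
[ -1.09310321 137.92133081  77.81881883]
```

View pics/w13.png

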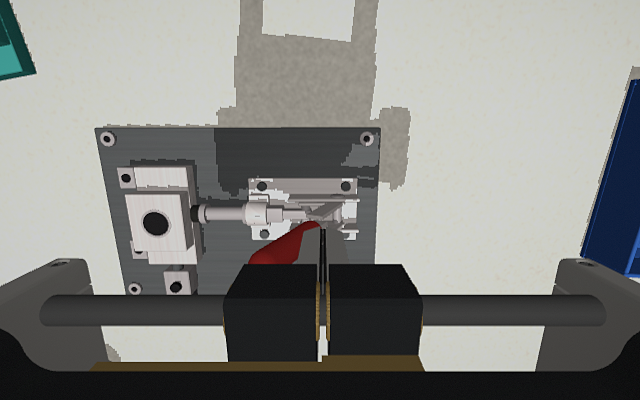

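```bash
python3 -m handwheel '{"delta_pos":[[-1,0,0],[-1,0,0],[-1,0,0],[0,0,0],[-0.5,0,0],[0,0,0],[0,0,0],[0,0,0]],"rotation":[[0,0,0],[0,0,0],[0,0,0],[0,0,0],[0,0,0],[0,0,0],[0,0,0],[0,0,0]],"claw":[1,1,1,1,1,1,1,1]}'; python3 - <<'E'
from h import *
from bench import robot
o=robot.get_obs();print(o['wrist_torque'],o['wrist_force'])
Rz=R.from_euler('z',np.deg2rad(5.6)).as_matrix();n=np.array([.5619,-.0707,.018]);print(Rz.T@(o["tool_pos"]-n)*1000)
E
```

```text
time: 33.0
tool_pos: [0.5475, 0.0635, 0.0956]
ee_rot: [3.141, 0.0, 1.667]
wrist_force: [-0.1, -0.2, 0.5]
width: 0.0006
[ 0.01317183  0.01663889 -0.01698089] [-0.08787179 -0.21361019  0.54981946]
[ -1.20026009 134.96853621  77.63314866]
```

```bash
python3 -m handwheel '{"delta_pos":[[-0.5,0,0],[0,0,0],[-0.5,0,0],[0,0,0],[-0.5,0,0],[0,0,0],[0,0,0],[0,0,0]],"rotation":[[0,0,0],[0,0,0],[0,0,0],[0,0,0],[0,0,0],[0,0,0],[0,0,0],[0,0,0]],"claw":[1,1,1,1,1,1,1,1]}'; python3 -c "
from bench import robot
o=robot.get_obs();print(o['wrist_torque'],o['wrist_force'])"
```

```text
time: 34.0
tool_pos: [0.5477, 0.0621, 0.0956]
ee_rot: [3.142, -0.0, 1.667]
wrist_force: [-0.5, 0.2, 0.7]
width: 0.0004
[ 0.03591888 -0.04955245 -0.00852973] [-0.52205225  0.19862853  0.69700038]
```

```bash
python3 -m handwheel '{"delta_pos":[[-0.5,0,0],[0,0,0],[-0.5,0,0],[0,0,0],[-0.5,0,0],[0,0,0],[0,0,0],[0,0,0]],"rotation":[[0,0,0],[0,0,0],[0,0,0],[0,0,0],[0,0,0],[0,0,0],[0,0,0],[0,0,0]],"claw":[1,1,1,1,1,1,1,1]}'; python3 -c "
from bench import robot
o=robot.get_obs();print(o['wrist_torque'],o['wrist_force'])"
```

```text
time: 35.0
tool_pos: [0.5478, 0.0606, 0.0956]
ee_rot: [3.142, -0.0, 1.667]
wrist_force: [-0.6, 0.5, 0.3]
width: 0.0008
[ 0.07604275  0.02892222 -0.02782422] [-0.58700249  0.52037722  0.34264775]
```

```bash
python3 -m handwheel '{"delta_pos":[[-0.5,0,0],[0,0,0],[-0.5,0,0],[0,0,0],[-0.5,0,0],[0,0,0],[-0.5,0,0],[0,0,0]],"rotation":[[0,0,0],[0,0,0],[0,0,0],[0,0,0],[0,0,0],[0,0,0],[0,0,0],[0,0,0]],"claw":[1,1,1,1,1,1,1,1]}'; python3 - <<'E'
from h import *
from bench import robot
o=robot.get_obs();print(o['wrist_torque'],o['wrist_force'])
s=robot.snapshot("wrist"); cv2.imwrite("pics/w14.png",s["color"][:,:,::-1])
s=robot.snapshot("scene"); u=proj(s,[.55,.08,.08]).astype(int); c=s["color"][u[1]-45:u[1]+45,u[0]-60:u[0]+60,::-1]; cv2.imwrite("pics/scene14.png",cv2.resize(c,(800,600),interpolation=cv2.INTER_CUBIC))
E
```

```text
time: 36.0
tool_pos: [0.548, 0.0586, 0.0955]
ee_rot: [-3.142, -0.0, 1.667]
wrist_force: [0.3, 0.6, 0.5]
width: 0.0004
[ 0.08771162  0.02838979 -0.03966038] [0.27085457 0.58120117 0.53761362]
```

View pics/w14.png

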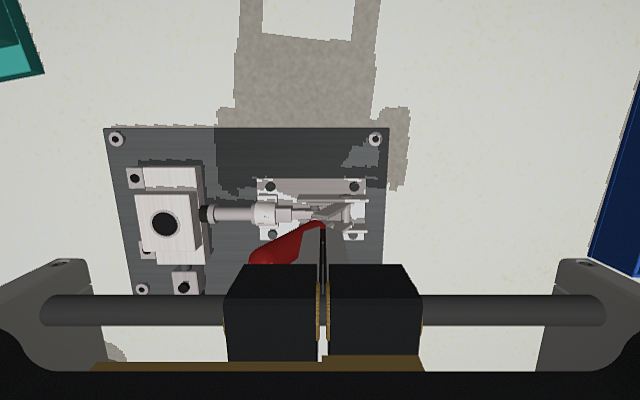

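View pics/scene14.png

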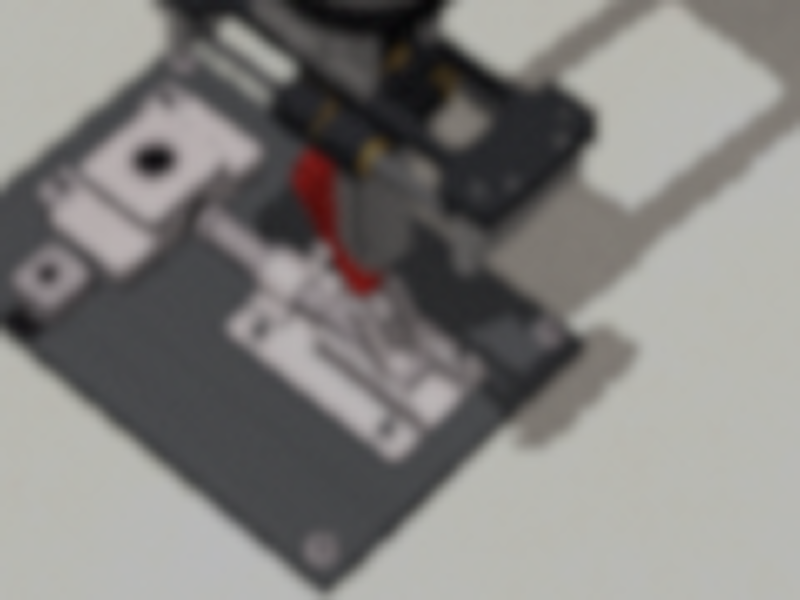

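```bash
python3 -m handwheel '{"delta_pos":[[-0.5,0,0],[0,0,0],[-0.5,0,0],[0,0,0],[-0.5,0,0],[0,0,0],[-0.5,0,0],[0,0,0]],"rotation":[[0,0,0],[0,0,0],[0,0,0],[0,0,0],[0,0,0],[0,0,0],[0,0,0],[0,0,0]],"claw":[1,1,1,1,1,1,1,1]}'; python3 -c "
from bench import robot
o=robot.get_obs();print(o['wrist_torque'],o['wrist_force'])"
```

```text
time: 37.1
tool_pos: [0.548, 0.058, 0.0955]
ee_rot: [-3.142, -0.003, 1.668]
wrist_force: [-0.4, 5.9, -1.0]
width: 0.0003
[ 1.22192182  0.05365893 -0.02014814] [-0.39322753  5.90320309 -0.9832544 ]
```

```bash
python3 -m handwheel '{"delta_pos":[[-0.5,0,0],[0,0,0],[-0.4,0,0],[0,0,0],[0,0,0],[0,0,0],[0,0,0],[0,0,0]],"rotation":[[0,0,0],[0,0,0],[0,0,0],[0,0,0],[0,0,0],[0,0,0],[0,0,0],[0,0,0]],"claw":[1,1,1,1,1,1,1,1]}'; python3 -c "
from bench import robot
o=robot.get_obs();print(o['wrist_torque'],o['wrist_force'])"
```

```text
time: 38.1
tool_pos: [0.548, 0.0579, 0.0955]
ee_rot: [3.142, -0.004, 1.668]
wrist_force: [-0.1, 8.1, -0.2]
width: 0.0004
[1.50018331 0.08732897 0.03312083] [-0.11292557  8.06868441 -0.2183783 ]
```

Pressed onto the rigid stop with about 8 N and no further travel. I'll back off, raise the arm and check.

```bash
python3 -m handwheel '{"delta_pos":[[5,0,0],[10,0,0],[20,0,0],[20,0,-20],[0,0,-40],[0,0,-40],[-30,0,-40],[-40,0,0]],"rotation":[[0,0,0],[0,0,0],[0,0,0],[0,0,0],[0,0,0],[0,0,0],[0,0,0],[0,0,0]],"claw":[1,1,1,1,1,1,1,1]}'; python3 - <<'E'
from h import *
from bench import robot
o=robot.get_obs();print(o['tool_pos'],o['wrist_force'])
s=robot.snapshot("wrist"); cv2.imwrite("pics/w15.png",s["color"][:,:,::-1]); np.savez("w15.npz",**s)
c=s["color"][90:290,170:470,::-1]; cv2.imwrite("pics/w15c.png",cv2.resize(c,(792,528),interpolation=cv2.INTER_CUBIC))
E
```

```text
time: 39.1
tool_pos: [0.5516, 0.0416, 0.2406]
ee_rot: [3.133, 0.001, 1.67]
wrist_force: [0.7, -0.8, -0.7]
width: 0.0003
[0.5516121  0.04161775 0.24063273] [ 0.70256727 -0.77315032 -0.6688488 ]
```

View pics/w15c.png

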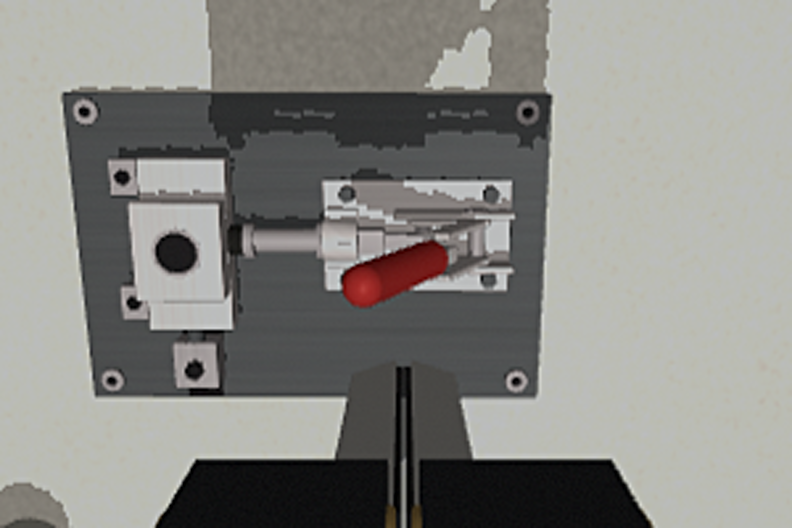

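```bash
python3 -m handwheel '{"delta_pos":[[0,0,0],[0,0,0],[0,0,0],[0,0,0],[0,0,0],[0,0,0],[0,0,0],[0,0,0]],"rotation":[[0,0,0],[0,0,0],[0,0,0],[0,0,0],[0,0,0],[0,0,0],[0,0,0],[0,0,0]],"claw":[1,1,1,1,1,1,1,1]}'; python3 - <<'E'
from h import *
from bench import robot
s=robot.snapshot("wrist"); np.savez("w16.npz",**s)
c=s["color"][100:260,170:410,::-1]; cv2.imwrite("pics/w16c.png",cv2.resize(c,(792,528),interpolation=cv2.INTER_CUBIC))
E
```

```text
time: 40.15
tool_pos: [0.5497, 0.0407, 0.2356]
ee_rot: [3.141, -0.0, 1.667]
wrist_force: [-0.6, -0.5, 0.1]
width: 0.0006
```

View pics/w16c.png

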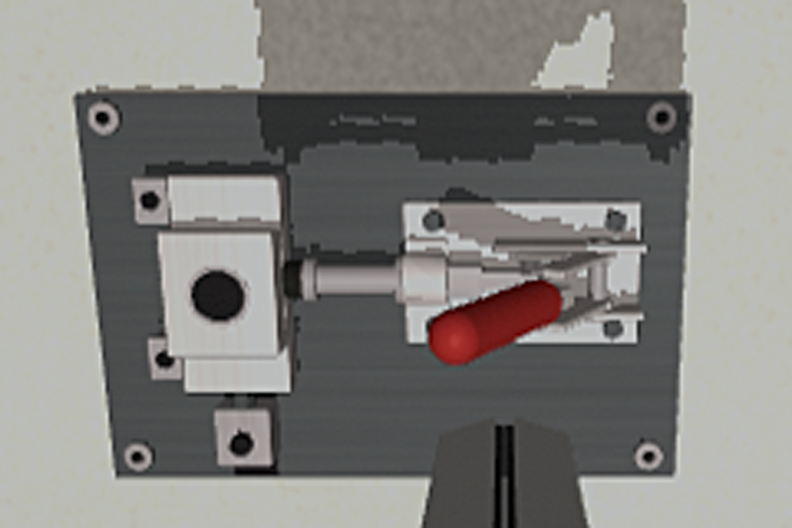

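```bash
python3 - <<'E'
from h import *
s=load("w16.npz");Rz=R.from_euler('z',np.deg2rad(5.6)).as_matrix();n=np.array([.5619,-.0707,.018])
p=lambda x,y,z:(Rz.T@(ray(s,170+(x+.5)/3.3-.5,100+(y+.5)/3.3-.5,z)-n)*1000).round(1)
print("hole",p(218,295,.048),"endL",p(185,392,.032),"endR",p(291,391,.032),"backL",p(168,178,.032),"backR",p(278,177,.032),"stop near",p(243,410,.030),"far",p(244,467,.03),"f1",p(150,200,.032),"f2",p(165,359,.032))
print("tip",p(453,340,.132),"expect y 93")
E
```

```text
hole [ 2.6 -1.1 30. ] endL [ 47.7 -23.2  14. ] endR [47.3 21.6 14. ] backL [-41.8 -22.4  14. ] backR [-42.1  21.5  14. ] stop near [56.4  0.2 12. ] far [82.4 -1.2 12. ] f1 [-33.  -30.4  14. ] f2 [ 33.2 -30.3  14. ]
tip [ -0.6  96.  114. ] expect y 93
```

```bash
python3 -m handwheel '{"delta_pos":[[-25,28,0],[-25,28,0],[-25,28,5],[-25,28,5],[-24,27,5],[0,0,0],[0,0,0],[0,0,0]],"rotation":[[0,0,0],[0,0,0],[0,0,0],[0,0,0],[0,0,0],[0,0,0],[0,0,0],[0,0,0]],"claw":[1,1,1,1,1,1,1,1]}'; python3 - <<'E'
from h import *
from bench import robot
s=robot.snapshot("wrist"); np.savez("w17.npz",**s)
u=proj(s,[.609,-.066,.025]);print(u)
cv2.imwrite("pics/w17.png",s["color"][:,:,::-1])
u=u.astype(int);c=s["color"][max(0,u[1]-45):u[1]+45,u[0]-60:u[0]+60,::-1]; cv2.imwrite("pics/w17c.png",cv2.resize(c,(800,600),interpolation=cv2.INTER_CUBIC))
E
```

```text
time: 41.2
tool_pos: [0.6995, -0.0684, 0.2218]
ee_rot: [3.14, 0.0, 1.668]
wrist_force: [0.1, -0.9, 0.1]
width: 0.0006
[331.72117345 113.82875863]
```

View pics/w17c.png

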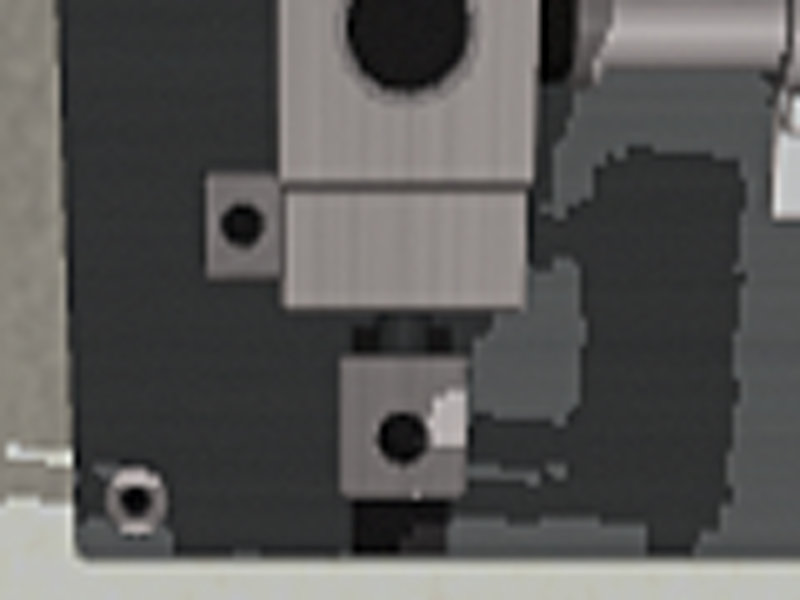

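View pics/w17.png

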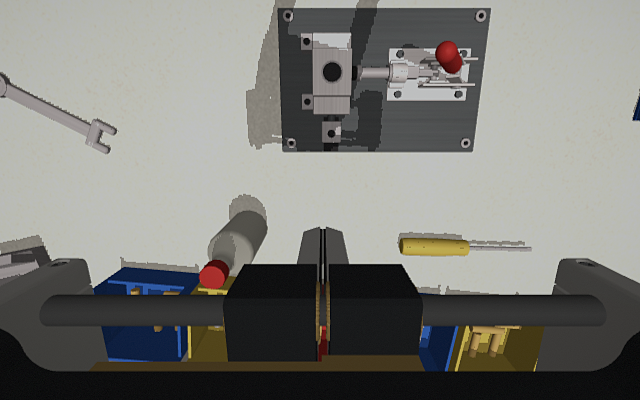

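```bash
python3 - <<'E'
from h import *
s=load("w17.npz");g=cv2.cvtColor(s["color"],cv2.COLOR_RGB2GRAY).astype(np.float32)
Rz=R.from_euler('z',np.deg2rad(5.6)).as_matrix();n=np.array([.5619,-.0707,.018])
print(s["eye"])
xs=np.arange(-60,90,.25)
def prof(y,z):
    P=np.array([proj(s,n+Rz@np.array([x/1000,y/1000,z])) for x in xs],np.float32)
    return cv2.remap(g,P[:,0].reshape(1,-1),P[:,1].reshape(1,-1),cv2.INTER_LINEAR)[0]
def edge(y,z,a,b):
    p=np.mean([prof(yy,z) for yy in y],0);d=np.gradient(cv2.GaussianBlur(p.reshape(1,-1),(0,0),2)[0]);k=(xs>a)&(xs<b);w=np.abs(d[k]);w[w<w.max()*.3]=0;return (xs[k]*w).sum()/w.sum()
print("foot end",edge((-16,-13,13,16),.014,43,52),edge((-15,),.014,43,52),edge((15,),.014,43,52))
print("foot back",edge((-16,-10,10,16),.014,-48,-37))
print("block near",edge((-9,-8,8),.012,52,60),"far",edge((-9,-7,-5),.012,76,88))
print(np.c_[xs,np.mean([prof(y,.012) for y in (-9,-8,8)],0)][(xs>45)&(xs<60)][::2].round(0).tolist())
E
```

```text
[ 0.62752435 -0.07592153  0.40144143]
foot end 47.37533254160433 47.46784534849054 48.059284451286956
foot back -41.90499192017549
block near 56.02908400838168 far 81.82414134919954
[[45.0, 144.0], [46.0, 143.0], [46.0, 139.0], [47.0, 129.0], [47.0, 100.0], [48.0, 73.0], [48.0, 63.0], [49.0, 53.0], [49.0, 48.0], [50.0, 46.0], [50.0, 43.0], [51.0, 36.0], [51.0, 30.0], [52.0, 28.0], [52.0, 26.0], [53.0, 25.0], [53.0, 24.0], [54.0, 24.0], [54.0, 24.0], [55.0, 23.0], [55.0, 37.0], [56.0, 57.0], [56.0, 75.0], [57.0, 95.0], [57.0, 112.0], [58.0, 113.0], [58.0, 112.0], [59.0, 111.0], [59.0, 110.0], [60.0, 109.0]]
```

Sub-pixel check: the end stop tip, taken from its block, is at x = 47.9 mm. The housing's foot end is at about 47.8 mm, so it is touching. The side faces bear on both fence blocks, the pad is on the housing and the handle is thrown. The hand is clear, so I'm handing in.

```bash
python3 -c "
from bench import robot
print(robot.get_obs()['wrist_force'],robot.get_obs()['time']); print(robot.close_job())"
```

```text
[-0.02171605 -0.2180802   0.7371068 ] 41.25
the job is handed in; nothing more can be done
None
```

The bare aluminium housing is loaded in the drill fixture and clamped, and the job was handed in at about 41 s of the 72 s allowed. No verdict is reported.

**Loading:** I gripped the housing across its sides, set it on the rests and pushed it into the corner. The wrist read about 8.5 N toward the end stop and 9.5 N toward the fence at the same time, with no further movement.

**Clamping:** I pushed the red handle over its dead point with closed fingers, at about 5–6 N in the readings. I then pressed it onto its stop with about 8 N and drew the hand clear.

**Last checks, from the wrist camera:**
- The housing's end was within about 0.2 mm of the end stop tip. Coarser earlier readings gave 0.6–0.9 mm, still within the 1.5 mm limit.
- The long side was on both fence blocks to within about 1 mm and looked square.
- The pad was on the housing.
- The handle tip was at 96 mm against an expected 93 mm, which is about what a thrown handle should read.
- The wrist force was about zero, so the hand was touching nothing.

**Not settled:**
- **Corner push:** my first push toward the end stop stuck on friction at about 15 N. I lifted the housing slightly and repeated it. The wrist force includes friction, so the 3 N or more on the end stop is inferred, not measured directly.
- **Pad force:** I could not measure the pad's 30 N on the housing. I am relying on the handle being past its dead point.

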